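Set up the optical rail

ROBOT

A 7-joint arm with a two-finger parallel gripper is mounted at the origin on the work surface. World frame = base frame: x ahead of the robot, y to its left, z up, the work surface at z = 0. Lengths are in mm, angles in rad, forces in N, time in s.
With the tool pointing down it reaches from about 400 to 750 mm from the base axis. Payload 19.5 kg.
Tool frame: the origin (TCP) lies on the centre line of the jaws, within the pads' length; the fingertips stand 19 mm ahead of it and the grasp point (between the pads) is the TCP (env.tcp_to_tips is the distance from the TCP to the fingertips, in mm); z points along the fingers, y is the direction in which the jaws open and shut (so a half turn about z gives the same grasp; the last joint's range is limited). The gripper opens to 85 mm and grips with 20 to 120 N. Pads are 22 mm wide; open, the fingers measure 114 mm over their backs; the gripper's body (76 mm by 85 mm) begins 54 mm behind the grasp point. The pads swing forward as they close: fully open they stand 13 mm farther back than shut.
Start: joints at [-1.275, 0.707, -0.028, 1.485, 0.022, 0.951, -0.075], TCP at [190.549, 542.483, 250.268] pointing down, gripper open.
Joint ranges: [-2.71, 2.71], [-0.32, 2.16], [-1.57, 1.52], [0, 2.45], [-1.46, 4.6], [0, 2.02], [-2.83, 2.83]. Speed limits (rad/s): [1.89, 1.89, 2.57, 2.57, 3.01, 3.01, 3.01].

INTERFACE

Orientations are given as a unit quaternion [w, x, y, z].
In Python, from station import monitor, cams, workorder, env gives the robot as it stands.
- The arm moves only by the shell command python3 -m inch 'ROWS' [OPENING] [FORCE]. ROWS is JSON, a list of rows, each an object of numbers: "x", "y", "z": the shift along the tool's x, y, z in m; "ax", "ay", "az": the turn, a rotation vector about the tool's x, y, z in degrees. A call has exactly 10 rows; each row shifts and turns the pose as measured when the row begins, along the tool's axes as they then stand; what a row does not reach is not made up. A row lasts 1/8 s, in which the tool goes at most 62.5 mm and 10.7 degrees, less where a joint would pass 70% of its speed; a pose out of reach is approached as far as the arm can. A call is refused whole if a number of a shift passes 0.0625 or a number of a turn 10.7, either way. A call with a gripper value outside its range is refused whole. OPENING is the opening, from 0 (shut) to 1 (fully open), set as the call begins (- or left out, the last holds). The fingers move at their own pace and stop on an object; FORCE is the grip in N (left out, the last holds). Time passes only in rows, so rows that do not move let the fingers close, or fill a call up. It gives the time, the measured TCP pose, the force and the opening at its end, in the units of the state.
- monitor.state(): the state, without advancing time (a new reading comes with each control period).
- cams.read_camera(name): name is "scene" or "top"; returns a dict with "img" (400x640x3 uint8, red, green, blue), "fx", "fy", "cx", "cy" (pixels), "distortion" ([k1, k2, p1, p2, k3] as OpenCV has them; the pictures are not rectified), "position" and "orientation" of the camera in the world. Camera axes: x right, y up, looking along -z (the intrinsics and any distortion apply to the point x, -y, -z); pixel columns grow to the right and rows downward; lengths in mm; the calibration is good to about 2 mm. A picture is of the moment at which its call begins. There is no depth.
- workorder.hand_in(): hands the job in, once; it reports no verdict.
The state is a dict: "t": time; "joints": joint angles; "qd": joint speeds; "joint_torque": joint torques, N m; "eef_pos": TCP position; "tcp_rot": TCP orientation; "contact_force": force on the tool from outside, world axes, zero at the start; "wrist_torque": the same for the moment, N m; "grip_width": finger opening in mm.
Only numpy, scipy, OpenCV 4.12 (cv2) and the standard library are available. Lean on these libraries where they do the work, as an engineer would, in place of code of your own. Each camera call takes 0.05 s, during which the arm holds its last target.

TASK

Set up the optical rail: stand each of the four mounted optical elements (lens, amber filter, white aperture plate, polariser) on the carriage whose outline has the colour and shape of its foot. Each must stand upright, centred on its outline, with its face squarely across the rail so that light along the rail would pass through it (either face first), and be let go. Leave the penlight and the screwdriver alone.

Things in the scene. Friction and masses are not known exactly. Their poses are not given: they have to be found in the camera images.
- grip_round (a point): Loose, ~0.22 kg: a lens: a clear round glass in a black ring 52 mm across and 12 mm thick, on a BLUE ROUND foot 60 mm across. On top a tab of the foot's colour to pinch from above, 22 (x) x 16 (y) x 28 mm high; this point is the tab's middle, 80 mm above the foot's underside, on the unit's axis (unit 94 mm high, frame up to 66). Own z up, y square to the face, x along it.
- grip_square (a point): Loose, ~0.22 kg: an amber filter: amber glass in a black square frame 54 mm wide, 12 mm thick, on a YELLOW SQUARE foot 56 x 56 mm. On top a tab of the foot's colour to pinch from above, 22 (x) x 16 (y) x 28 mm high; this point is the tab's middle, 80 mm above the foot's underside, on the unit's axis (unit 94 mm high, frame up to 66). Own z up, y square to the face, x along it.
- grip_oblong (a point): Loose, ~0.22 kg: an aperture plate: white plate 80 mm wide, 8 mm thick, with a black round spot, on a RED OBLONG foot 84 (x) x 40 (y) mm. On top a tab of the foot's colour to pinch from above, 22 (x) x 16 (y) x 28 mm high; this point is the tab's middle, 80 mm above the foot's underside, on the unit's axis (unit 94 mm high, frame up to 66). Own z up, y square to the face, x along it.
- grip_hex (a point): Loose, ~0.22 kg: a polariser: greenish glass in a silver ring 52 mm across, 12 mm thick, with dial marks, on a GREEN HEXAGONAL foot 60 mm across its flats. On top a tab of the foot's colour to pinch from above, 22 (x) x 16 (y) x 28 mm high; this point is the tab's middle, 80 mm above the foot's underside, on the unit's axis (unit 94 mm high, frame up to 66). Own z up, y square to the face, x along it.
- seat_round (a point): Carriage fixed on the rail; flat black top plate 106 (x) x 86 (y) mm with a BLUE ROUND outline, 8 mm wide, round a white centre the size of the foot. This point: the outline's centre on the plate's upper face, 55 mm above the table. Own z up, y along the rail, x across. Carriages stand 125 mm or more apart.
- seat_square (a point): Carriage fixed on the rail; flat black top plate 106 (x) x 86 (y) mm with a YELLOW SQUARE outline, 8 mm wide, round a white centre the size of the foot. This point: the outline's centre on the plate's upper face, 55 mm above the table. Own z up, y along the rail, x across. Carriages stand 125 mm or more apart.
- seat_oblong (a point): Carriage fixed on the rail; flat black top plate 106 (x) x 86 (y) mm with a RED OBLONG (long side along its x) outline, 8 mm wide, round a white centre the size of the foot. This point: the outline's centre on the plate's upper face, 55 mm above the table. Own z up, y along the rail, x across. Carriages stand 125 mm or more apart.
- seat_hex (a point): Carriage fixed on the rail; flat black top plate 106 (x) x 86 (y) mm with a GREEN HEXAGONAL outline, 8 mm wide, round a white centre the size of the foot. This point: the outline's centre on the plate's upper face, 55 mm above the table. Own z up, y along the rail, x across. Carriages stand 125 mm or more apart.
- penlight_mid (a point): Bystander, to be left alone: blue penlight 130 mm long, 22 mm wide, 20 mm high, lying on the table. This point is near its middle, 10 mm above the table; its length is along own x.
- screwdriver_grip (a point): Bystander, to be left alone: small screwdriver 150 mm long with an orange handle, lying on the table. This point is in its handle; its length is along own x.
Mind the look-alikes: they are no part of the job. Of the things that look like the part that bears grip_square, the largest one is meant. Of the things that look like the part that bears grip_round, take the one that is farthest from the robot's base at the start.

How it is judged:
By the outcome, as a careful person would: the job done as asked, in the order asked, and still so for the second after the job is handed in, with the robot touching nothing.
It also fails if it takes over 106 s, if anything falls off the work surface, if the arm or the gripper's body presses on something with over 40 N, if the wrist force passes 120 N, or if a joint passes its speed limit or range.

## Working session

There is one attempt and no reset: what is moved stays moved. The work goes in short steps, Python scripts to look and compute and a shell command to move; the robot and the scene stay as the last step left them, time stands still between calls to the robot, and variables do not carry over. Pictures are saved under pics/ and viewed, and the job is handed in when it is done.

```bash
ls; mkdir -p pics; python3 - <<'E'
from station import monitor, cams
import cv2
print(monitor.state())
for n in ("scene","top"):
    d=cams.read_camera(n); cv2.imwrite(f"pics/{n}0.png",d["img"][:,:,::-1])
    print({k:v for k,v in d.items() if k!="img"})
E
```

```text
pics
{'t': 0.0, 'joints': array([-1.27470402,  0.70709644, -0.02764992,  1.48497966,  0.02200197,
        0.95087521, -0.07548925]), 'qd': array([-0.00037443,  0.00091894,  0.00013512, -0.00054165,  0.00117157,
        0.00088985,  0.00122599]), 'joint_torque': array([-9.61320256e-04, -8.83225679e+01,  1.23431023e+00, -2.36160243e+01,
        1.69068278e-02,  6.69649671e-03,  8.75123555e-05]), 'eef_pos': array([190.46713807, 542.29528588, 249.83546353]), 'tcp_rot': array([-8.24750861e-05,  1.68076201e-01,  9.85773864e-01, -5.21805558e-04]), 'contact_force': array([ 0.23541344, -0.28153464,  0.35749583]), 'wrist_torque': array([-0.00336195, -0.00889182, -0.00897648]), 'grip_width': 85.28880094687418}
{'fx': 380.1748060953235, 'fy': 380.1748060953235, 'cx': 317.17308221906643, 'cy': 197.36865312890305, 'distortion': array([0.01963216, 0.        , 0.        , 0.        , 0.        ]), 'position': array([1353.24425094,  -82.47534595,  691.53588411]), 'orientation': array([0.66568085, 0.34548127, 0.31529072, 0.58146665])}
{'fx': 487.56583664541563, 'fy': 487.56583664541563, 'cx': 318.47664513119486, 'cy': 205.34961995640265, 'distortion': array([0.01139063, 0.        , 0.        , 0.        , 0.        ]), 'position': array([ 378.5051104 ,   -8.18606578, 1182.40813123]), 'orientation': array([-0.69934695, -0.04409972,  0.02335959,  0.71303814])}
```

View pics/scene0.png

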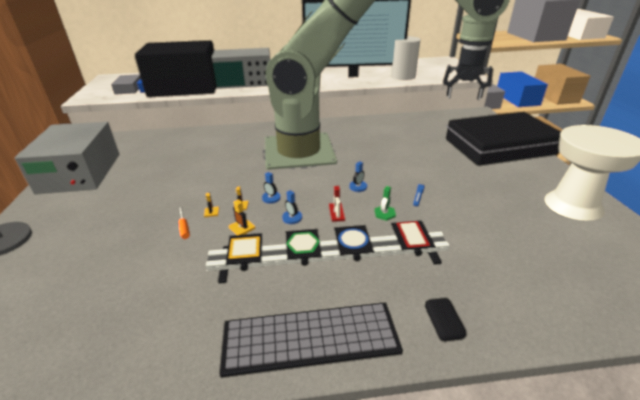

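View pics/top0.png

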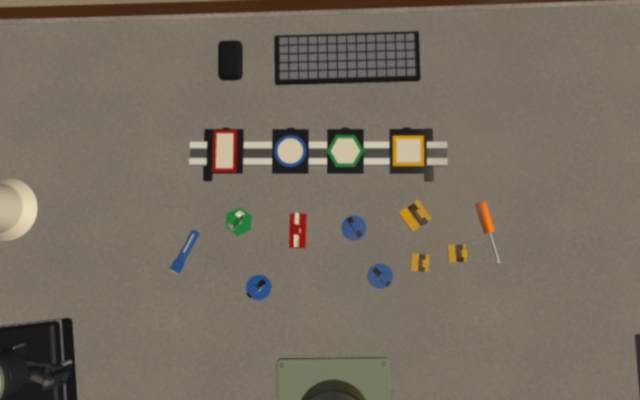

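```bash
cat > h.py <<'E'
import numpy as np, cv2
from scipy.spatial.transform import Rotation as R
from station import monitor, cams
def cam(n): return cams.read_camera(n)
def rot(d):
    q=d["orientation"]; return R.from_quat([q[1],q[2],q[3],q[0]]).as_matrix()
def K(d): return np.array([[d["fx"],0,d["cx"]],[0,d["fy"],d["cy"]],[0,0,1.]])
def px2w(d,uv,z):
    uv=np.asarray(uv,float).reshape(-1,1,2)
    n=cv2.undistortPoints(uv,K(d),d["distortion"]).reshape(-1,2)
    r=np.c_[n[:,0],-n[:,1],-np.ones(len(n))]@rot(d).T
    p=d["position"]; return p+r*((z-p[2])/r[:,2])[:,None]
def w2px(d,P):
    c=(np.asarray(P,float).reshape(-1,3)-d["position"])@rot(d); c=c*[1,-1,-1]
    return cv2.projectPoints(c,np.zeros(3),np.zeros(3),K(d),d["distortion"])[0].reshape(-1,2)
def crop(d,name,u0,v0,u1,v1,s):
    cv2.imwrite(name,cv2.resize(np.ascontiguousarray(d["img"][v0:v1,u0:u1,::-1]),None,fx=s,fy=s,interpolation=cv2.INTER_CUBIC))
E
python3 - <<'E'
from h import *
d=cam("top")
crop(d,"pics/t1.png",170,120,330,240,5)
crop(d,"pics/t2.png",330,120,490,240,5)
crop(d,"pics/t3.png",240,190,440,300,4)
for n,p in dict(b1=(354,228),b2=(259,287),b3=(380,276)).items():
    w=px2w(d,p,10)[0]; print(n,w,np.hypot(*w[:2]))
E
```

```text
b1 [434.71663435 -59.07304223  10.        ] 438.7119516273661
b2 [298.37530712 170.70979384  10.        ] 343.75813824806494
b3 [ 319.62103983 -117.8105099    10.        ] 340.6419312736251
```

View pics/t1.png

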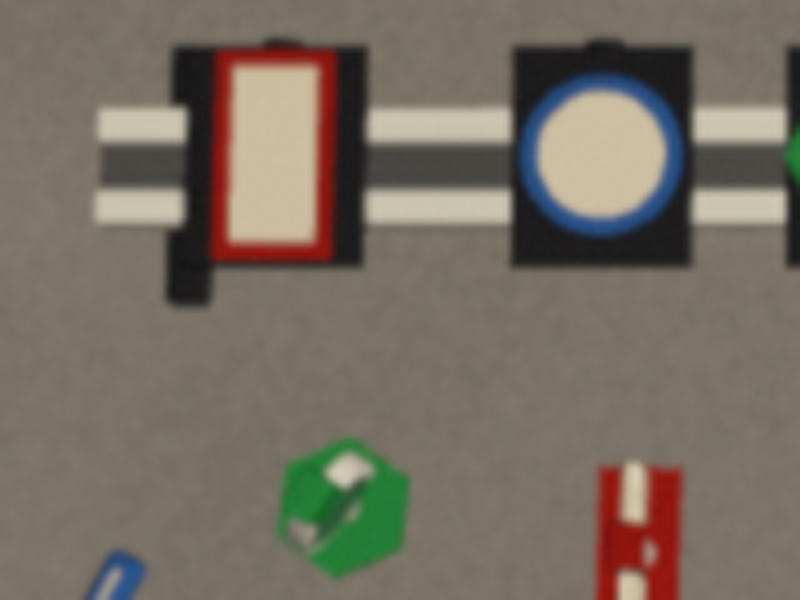

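View pics/t2.png

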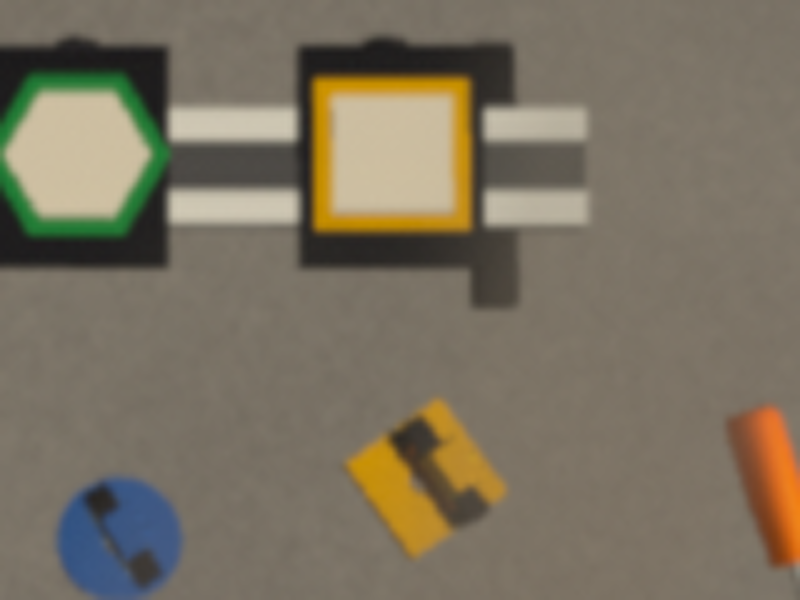

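```bash
cat > meas.py <<'E'
from h import *
def masks(d):
    hsv=cv2.cvtColor(d["img"],cv2.COLOR_RGB2HSV); h,s,v=cv2.split(hsv)
    return dict(red=((h<7)|(h>172))&(s>140)&(v>60), yellow=(h>15)&(h<28)&(s>150)&(v>60),
      green=(h>50)&(h<80)&(s>110)&(v>40), blue=(h>100)&(h<120)&(s>100)&(v>40))
def blobs(m,amin=150):
    n,l,st,c=cv2.connectedComponentsWithStats(m.astype(np.uint8)*255)
    return [(c[i],st[i],l==i) for i in range(1,n) if st[i][4]>=amin]
E
python3 - <<'E'
from meas import *
d=cam("top")
for k,m in masks(d).items():
    for c,st,b in blobs(m,100):
        cs,_=cv2.findContours(b.astype(np.uint8),cv2.RETR_EXTERNAL,cv2.CHAIN_APPROX_NONE)
        P=cs[0].reshape(-1,2).astype(float)
        z=55 if c[1]<180 else 8
        W=px2w(d,P,z)[:,:2].astype(np.float32)
        hull=cv2.convexHull(W); M=cv2.moments(hull); 
        r=cv2.minAreaRect(W); (ex,ey),rr=cv2.minEnclosingCircle(W)
        print(k,c.round(1),st[4],"hullc",np.round([M['m10']/M['m00'],M['m01']/M['m00']],1),"rect",np.round(r[0],1),np.round(r[1],1),round(r[2],1),"circ",round(ex,1),round(ey,1),round(rr,1))
E
```

```text
red [224.2 149.9] 406 hullc [622.1 243.8] rect [622.  244.5] [ 59.7 102.9] 87.9 circ 621.7 243.7 56.8
red [297.6 230.6] 407 hullc [431.3  78. ] rect [431.6  78.2] [38.7 79.7] 89.1 circ 431.6 78.1 44.1
yellow [407.9 150.4] 452 hullc [ 611.3 -187.3] rect [ 611.1 -187.5] [74.9 73.6] 88.5 circ 612.0 -186.6 50.9
yellow [421.3 210.6] 147 hullc [ 473.6 -220.8] rect [ 472.6 -219.6] [54.3 20.6] 33.9 circ 474.9 -223.2 27.1
yellow [409.1 218.8] 232 hullc [ 454.7 -192. ] rect [ 454.3 -192. ] [55.5 25.4] 31.8 circ 454.9 -192.9 28.5
yellow [451.8 253. ] 126 hullc [ 370.8 -289.8] rect [ 371.1 -289.8] [39.  17.7] 3.7 circ 371.0 -288.9 20.4
yellow [414.6 261.9] 117 hullc [ 351.2 -201. ] rect [ 351.3 -200.7] [16.5 38.1] 87.8 circ 351.5 -202.3 19.9
green [344.8 151. ] 340 hullc [614.9 -40.4] rect [614.8 -40.5] [84.3 78.6] 88.5 circ 614.8 -40.5 44.6
green [238.8 221.6] 372 hullc [457.3 220.8] rect [457.3 221.2] [58.5 63.1] 89.7 circ 456.5 220.9 32.7
blue [289.7 150.7] 333 hullc [618.1  89.3] rect [618.   89.9] [77.8 78.9] 89.1 circ 618.1 89.0 40.4
blue [353.  227.1] 341 hullc [436.8 -57.3] rect [437.3 -56.8] [54.2 54.6] 43.6 circ 436.6 -57.5 28.4
blue [183.3 254.8] 260 hullc [385.3 351.4] rect [388.6 351.1] [ 23.  105.6] 63.3 circ 388.6 351.1 53.2
blue [379.7 275.7] 375 hullc [ 320.9 -117. ] rect [ 321.4 -117.4] [53.  55.5] 44.0 circ 320.9 -117.0 28.4
blue [257.9 287.3] 444 hullc [298.3 173.3] rect [298.4 173.4] [57.7 56.7] 89.1 circ 298.5 173.1 29.5
```

View pics/t3.png

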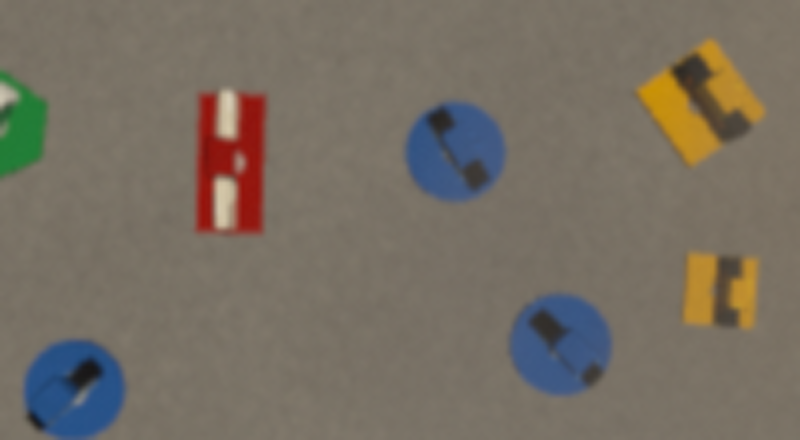

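```bash
cat > ov.py <<'E'
from meas import *
def unit(kind,x,y,yaw,z0=0,hf=10):
    t=np.radians(yaw);c,s=np.cos(t),np.sin(t)
    a=np.arange(0,360,10)
    foot={'round':30*np.c_[np.cos(np.radians(a)),np.sin(np.radians(a))],
     'square':28*np.array([[1,1],[-1,1],[-1,-1],[1,-1]]),
     'oblong':np.array([[42,20],[-42,20],[-42,-20],[42,-20]]),
     'hex':30/np.cos(np.pi/6)*np.c_[np.cos(np.radians(np.arange(0,360,60))),np.sin(np.radians(np.arange(0,360,60)))]}[kind]
    tab=np.array([[11,8],[-11,8],[-11,-8],[11,-8]])
    f=lambda p,z:np.c_[x+c*p[:,0]-s*p[:,1],y+s*p[:,0]+c*p[:,1],np.full(len(p),z0+z)]
    return [f(foot,0),f(foot,hf),f(tab,66),f(tab,94)]
def overlay(d,units,name,box,s):
    u0,v0,u1,v1=box
    im=cv2.resize(np.ascontiguousarray(d["img"][v0:v1,u0:u1,::-1]),None,fx=s,fy=s,interpolation=cv2.INTER_CUBIC)
    for u in units:
        for P,col in zip(unit(*u),[(255,0,255),(255,255,0),(0,255,255),(255,255,255)]):
            q=((w2px(d,P)-[u0,v0]+.5)*s).round().astype(np.int32)
            cv2.polylines(im,[q],True,col,1)
    cv2.imwrite(name,im)
E
cat > units.py <<'E'
U=[('oblong',431.3,78,-1),('round',436.8,-57.3,32),('square',463,-205.5,33),('hex',457.3,220.8,-36)]
E
python3 - <<'E'
from ov import *; from units import U
d=cam("top"); overlay(d,U,"pics/o1.png",(215,190,325,260),7); overlay(d,U,"pics/o2.png",(330,190,440,260),7)
d=cam("scene"); overlay(d,U,"pics/o3.png",(220,150,420,250),4)
E
```

```text
(no output)
```

View pics/o1.png

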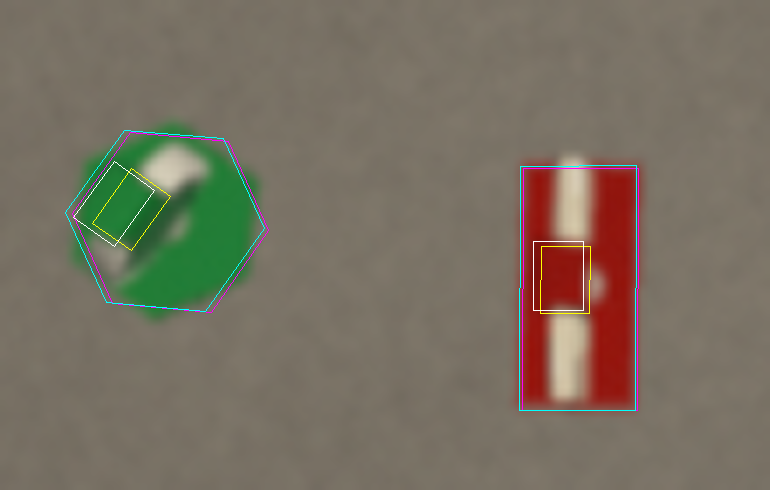

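View pics/o2.png

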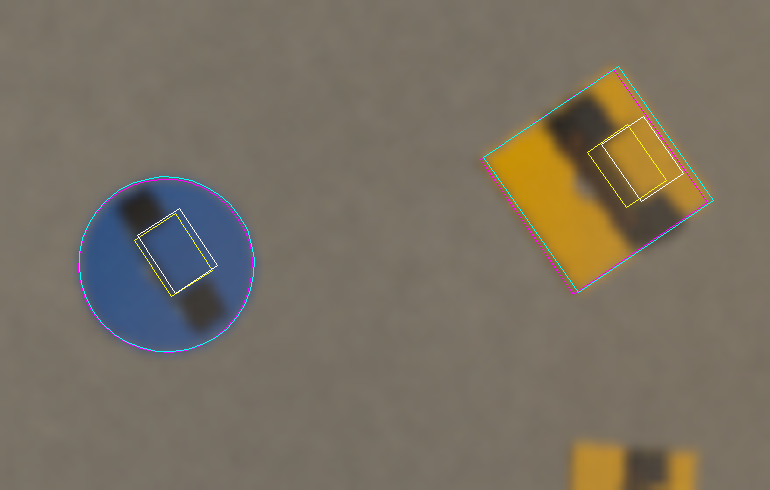

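View pics/o3.png

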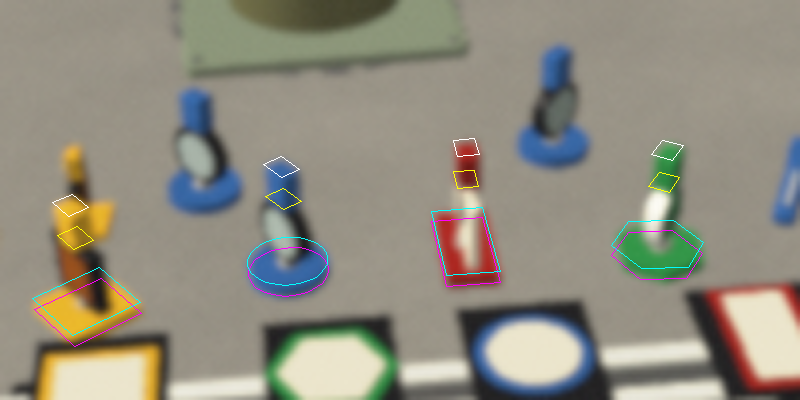

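```bash
cat > plan.py <<'E'
import sys,json,time; from h import *
# usage: plan.py x y z psi n  -> n rows from the measured pose (tool z down, tool x at psi deg)
def Rt(psi):
    p=np.radians(psi);c,s=np.cos(p),np.sin(p); return np.array([[c,s,0],[s,-c,0],[0,0,-1.]])
def plan(tgts):
    s=monitor.state(); q=s["tcp_rot"]; p=np.array(s["eef_pos"]); Rc=R.from_quat([q[1],q[2],q[3],q[0]])
    for x,y,z,psi,n in tgts:
        n=int(n); g=np.array([x,y,z]); Rg=R.from_matrix(Rt(psi)); dv=(Rc.inv()*Rg).as_rotvec()/n; dp=(g-p)/n
        out=[]
        for i in range(n):
            l=Rc.inv().apply(dp); r=np.degrees(dv); o={}
            for k,v in zip("xyz",l/1000):
                if abs(v)>=.0002:o[k]=round(v,4)
            for k,v in zip(("ax","ay","az"),r):
                if abs(v)>=.1:o[k]=round(v,1)
            out.append(o); Rc=Rc*R.from_rotvec(dv); p=p+dp
        print(",".join(json.dumps(o) for o in out))
    m=Rc.as_matrix(); 
def where():
    s=monitor.state(); q=s["tcp_rot"]; m=R.from_quat([q[1],q[2],q[3],q[0]]).as_matrix()
    print("t",round(s["t"],2),np.round(s["eef_pos"],1),"psi",round(np.degrees(np.arctan2(m[1,0],m[0,0]))%360,1),"zax",m[:,2].round(3),"F",np.round(s["contact_force"],1),"w",round(s["grip_width"],1),"j",np.round(s["joints"],2))
where(); a=list(map(float,sys.argv[1:]))
plan([a[i:i+5] for i in range(0,len(a),5)])
E
python3 plan.py 400 280 240 178.5 6 436.8 -57.3 200 212 8
```

```text
t 0.3 [190.5 542.4 250.1] psi 160.6 zax [-0. -0. -1.] F [-0.4 -0.2  0.1] w 85.3 j [-1.27  0.71 -0.03  1.48  0.02  0.95 -0.08]
{"x": -0.0474, "y": -0.0297, "z": 0.0017, "az": -3.0},{"x": -0.0458, "y": -0.0321, "z": 0.0017, "az": -3.0},{"x": -0.0441, "y": -0.0345, "z": 0.0017, "az": -3.0},{"x": -0.0423, "y": -0.0367, "z": 0.0017, "az": -3.0},{"x": -0.0403, "y": -0.0388, "z": 0.0017, "az": -3.0},{"x": -0.0382, "y": -0.0409, "z": 0.0017, "az": -3.0}
{"x": -0.0057, "y": -0.042, "z": 0.005, "az": -4.2},{"x": -0.0026, "y": -0.0423, "z": 0.005, "az": -4.2},{"x": 0.0005, "y": -0.0424, "z": 0.005, "az": -4.2},{"x": 0.0036, "y": -0.0423, "z": 0.005, "az": -4.2},{"x": 0.0067, "y": -0.0419, "z": 0.005, "az": -4.2},{"x": 0.0097, "y": -0.0413, "z": 0.005, "az": -4.2},{"x": 0.0127, "y": -0.0405, "z": 0.005, "az": -4.2},{"x": 0.0156, "y": -0.0394, "z": 0.005, "az": -4.2}
```

```bash
python3 -m inch '[{"x":-0.047,"y":-0.030,"az":-3},{"x":-0.046,"y":-0.032,"az":-3},{"x":-0.044,"y":-0.035,"az":-3},{"x":-0.042,"y":-0.037,"az":-3},{"x":-0.040,"y":-0.039,"az":-3},{"x":-0.038,"y":-0.041,"az":-3},{"x":-0.006,"y":-0.042,"z":0.005,"az":-4},{"x":-0.003,"y":-0.042,"z":0.005,"az":-4},{"y":-0.042,"z":0.005,"az":-4},{"x":0.004,"y":-0.042,"z":0.005,"az":-4}]' 0.6 30; python3 plan.py 436.8 -57.3 190 212 5 436.8 -57.3 190 212 6 436.8 -57.3 85 212 3
```

```text
t 0.3 [190.5 542.4 250.1] psi 160.6 zax [-0. -0. -1.] F [-0.4 -0.2  0.1] w 85.3 j [-1.27  0.71 -0.03  1.48  0.02  0.95 -0.08]
{"x": -0.0862, "y": -0.0968, "z": 0.0121, "az": -10.3},{"x": -0.0676, "y": -0.1107, "z": 0.0121, "az": -10.3},{"x": -0.0468, "y": -0.1209, "z": 0.0121, "az": -10.3},{"x": -0.0244, "y": -0.1273, "z": 0.012, "az": -10.3},{"x": -0.0013, "y": -0.1297, "z": 0.012, "az": -10.3}
{},{},{},{},{},{}
{"z": 0.035},{"z": 0.035},{"z": 0.035}schema error: expected keys x, y, z, ax, ay, az
```

```bash
sed -i 's/if abs(v)>=.0002:o\[k\]=round(v,4)/o[k]=round(v,4)+0/; s/if abs(v)>=.1:o\[k\]=round(v,1)/o[k]=round(v,1)+0/' plan.py
python3 -m inch '[{"x":-0.047,"y":-0.030,"z":0,"ax":0,"ay":0,"az":-3},{"x":-0.046,"y":-0.032,"z":0,"ax":0,"ay":0,"az":-3},{"x":-0.044,"y":-0.035,"z":0,"ax":0,"ay":0,"az":-3},{"x":-0.042,"y":-0.037,"z":0,"ax":0,"ay":0,"az":-3},{"x":-0.040,"y":-0.039,"z":0,"ax":0,"ay":0,"az":-3},{"x":-0.038,"y":-0.041,"z":0,"ax":0,"ay":0,"az":-3},{"x":-0.006,"y":-0.042,"z":0.005,"ax":0,"ay":0,"az":-4},{"x":-0.003,"y":-0.042,"z":0.005,"ax":0,"ay":0,"az":-4},{"x":0,"y":-0.042,"z":0.005,"ax":0,"ay":0,"az":-4},{"x":0.004,"y":-0.042,"z":0.005,"ax":0,"ay":0,"az":-4}]' 0.6 30; python3 plan.py 436.8 -57.3 190 212 6  436.8 -57.3 85 212 3
```

```text
t: 1.55
eef_pos: [427.5, 101.4, 228.8]
tcp_rot: [0.001, -0.139, 0.99, 0.0]
contact_force: [0.0, -0.1, -0.4]
grip_width: 51.2
t 1.55 [427.5 101.4 228.8] psi 196.0 zax [ 0.002  0.001 -1.   ] F [ 0.  -0.1 -0.4] w 51.2 j [-0.13  0.56 -0.3   1.98  0.26  0.64  1.26]
{"x": 0.0058, "y": -0.0259, "z": 0.0064, "ax": 0.0, "ay": 0.0, "az": -2.7},{"x": 0.007, "y": -0.0256, "z": 0.0064, "ax": 0.0, "ay": 0.0, "az": -2.7},{"x": 0.0082, "y": -0.0252, "z": 0.0065, "ax": 0.0, "ay": 0.0, "az": -2.7},{"x": 0.0093, "y": -0.0248, "z": 0.0065, "ax": 0.0, "ay": 0.0, "az": -2.7},{"x": 0.0105, "y": -0.0243, "z": 0.0065, "ax": 0.0, "ay": 0.0, "az": -2.7},{"x": 0.0116, "y": -0.0238, "z": 0.0065, "ax": 0.0, "ay": 0.0, "az": -2.7}
{"x": 0.0, "y": 0.0, "z": 0.035, "ax": 0.0, "ay": 0.0, "az": 0.0},{"x": 0.0, "y": 0.0, "z": 0.035, "ax": 0.0, "ay": 0.0, "az": 0.0},{"x": 0.0, "y": 0.0, "z": 0.035, "ax": 0.0, "ay": 0.0, "az": 0.0}
```

```bash

python3 -m inch '[{"x":0.006,"y":-0.026,"z":0.006,"ax":0,"ay":0,"az":-2.7},{"x":0.007,"y":-0.0255,"z":0.006,"ax":0,"ay":0,"az":-2.7},{"x":0.008,"y":-0.025,"z":0.006,"ax":0,"ay":0,"az":-2.7},{"x":0.009,"y":-0.025,"z":0.006,"ax":0,"ay":0,"az":-2.7},{"x":0.0105,"y":-0.0245,"z":0.006,"ax":0,"ay":0,"az":-2.7},{"x":0.0115,"y":-0.024,"z":0.006,"ax":0,"ay":0,"az":-2.7},{"x":0,"y":0,"z":0.02,"ax":0,"ay":0,"az":0},{"x":0,"y":0,"z":0.02,"ax":0,"ay":0,"az":0},{"x":0,"y":0,"z":0,"ax":0,"ay":0,"az":0},{"x":0,"y":0,"z":0,"ax":0,"ay":0,"az":0}]' ; python3 plan.py 436.8 -57.3 86 212 5
python3 - <<'E'
from ov import *; from units import U
d=cam("top"); overlay(d,U,"pics/p1.png",(300,180,400,260),7)
d=cam("scene"); overlay(d,U,"pics/p2.png",(240,130,340,230),6)
E
```

```text
t: 2.8
eef_pos: [438.9, -66.5, 151.3]
tcp_rot: [0.002, -0.279, 0.96, -0.0]
contact_force: [0.4, 0.5, 0.3]
grip_width: 51.0
t 2.8 [438.9 -66.5 151.3] psi 212.4 zax [ 0.004  0.    -1.   ] F [0.4 0.5 0.3] w 51.0 j [ 0.26  0.71 -0.32  2.06  0.5   0.44  1.7 ]
{"x": -0.0006, "y": 0.0018, "z": 0.0131, "ax": 0.0, "ay": 0.0, "az": 0.1},{"x": -0.0006, "y": 0.0018, "z": 0.0131, "ax": 0.0, "ay": 0.0, "az": 0.1},{"x": -0.0006, "y": 0.0018, "z": 0.0131, "ax": 0.0, "ay": 0.0, "az": 0.1},{"x": -0.0006, "y": 0.0018, "z": 0.0131, "ax": 0.0, "ay": 0.0, "az": 0.1},{"x": -0.0006, "y": 0.0018, "z": 0.0131, "ax": 0.0, "ay": 0.0, "az": 0.1}
```

View pics/p2.png

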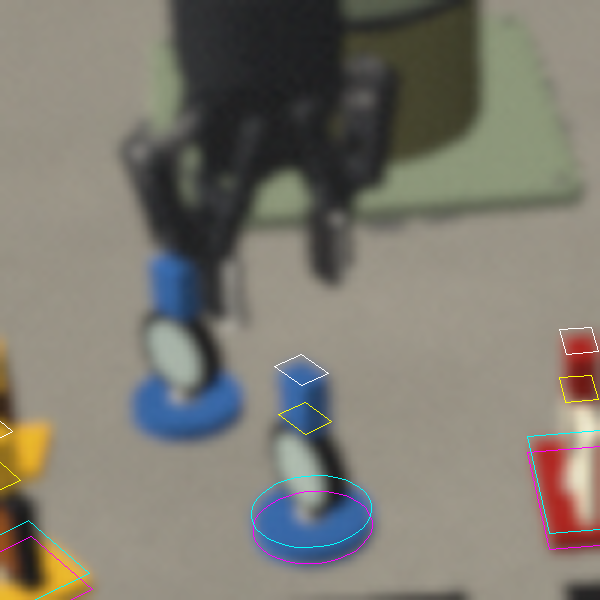

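```bash

python3 -m inch '[{"x":-0.0015,"y":0.0045,"z":0,"ax":0,"ay":0,"az":0},{"x":-0.0015,"y":0.0045,"z":0,"ax":0,"ay":0.2,"az":0.2},{"x":0,"y":0,"z":0.01,"ax":0,"ay":0,"az":0},{"x":0,"y":0,"z":0.01,"ax":0,"ay":0,"az":0},{"x":0,"y":0,"z":0.01,"ax":0,"ay":0,"az":0},{"x":0,"y":0,"z":0.008,"ax":0,"ay":0,"az":0},{"x":0,"y":0,"z":0.006,"ax":0,"ay":0,"az":0},{"x":0,"y":0,"z":0,"ax":0,"ay":0,"az":0},{"x":0,"y":0,"z":0,"ax":0,"ay":0,"az":0},{"x":0,"y":0,"z":0,"ax":0,"ay":0,"az":0}]' ; python3 plan.py 436.8 -57.3 86 212 3

```

```text
t: 4.15
eef_pos: [436.7, -56.7, 104.7]
tcp_rot: [0.0, -0.278, 0.961, -0.001]
contact_force: [0.4, -0.1, 1.1]
grip_width: 50.9
t 4.15 [436.7 -56.7 104.7] psi 212.2 zax [ 0.001 -0.002 -1.   ] F [ 0.4 -0.1  1.1] w 50.9 j [ 0.17  0.8  -0.21  2.11  0.56  0.28  1.62]
{"x": 0.0001, "y": -0.0002, "z": 0.0062, "ax": 0.0, "ay": 0.0, "az": 0.1},{"x": 0.0001, "y": -0.0002, "z": 0.0062, "ax": 0.0, "ay": 0.0, "az": 0.1},{"x": 0.0001, "y": -0.0002, "z": 0.0062, "ax": 0.0, "ay": 0.0, "az": 0.1}
```

```bash

python3 -m inch '[{"x":0,"y":0,"z":0.008,"ax":0,"ay":0,"az":0},{"x":0,"y":0,"z":0.006,"ax":0,"ay":0,"az":0},{"x":0,"y":0,"z":0.003,"ax":0,"ay":0,"az":0},{"x":0,"y":0,"z":0,"ax":0,"ay":0,"az":0},{"x":0,"y":0,"z":0,"ax":0,"ay":0,"az":0},{"x":0,"y":0,"z":0,"ax":0,"ay":0,"az":0},{"x":0,"y":0,"z":0,"ax":0,"ay":0,"az":0},{"x":0,"y":0,"z":0,"ax":0,"ay":0,"az":0},{"x":0,"y":0,"z":0,"ax":0,"ay":0,"az":0},{"x":0,"y":0,"z":0,"ax":0,"ay":0,"az":0}]' ; python3 plan.py
python3 -m inch '[{"x":0,"y":0,"z":0,"ax":0,"ay":0,"az":0},{"x":0,"y":0,"z":0,"ax":0,"ay":0,"az":0},{"x":0,"y":0,"z":0,"ax":0,"ay":0,"az":0},{"x":0,"y":0,"z":0,"ax":0,"ay":0,"az":0},{"x":0,"y":0,"z":0,"ax":0,"ay":0,"az":0},{"x":0,"y":0,"z":0,"ax":0,"ay":0,"az":0},{"x":0,"y":0,"z":0,"ax":0,"ay":0,"az":0},{"x":0,"y":0,"z":0,"ax":0,"ay":0,"az":0},{"x":0,"y":0,"z":0,"ax":0,"ay":0,"az":0},{"x":0,"y":0,"z":0,"ax":0,"ay":0,"az":0}]' 0 30; python3 plan.py

```

```text
t: 5.4
eef_pos: [436.9, -56.8, 86.9]
tcp_rot: [0.001, -0.277, 0.961, -0.001]
contact_force: [-0.4, -0.4, -0.2]
grip_width: 51.0
t 5.4 [436.9 -56.8  86.9] psi 212.2 zax [ 0.002 -0.002 -1.   ] F [-0.4 -0.4 -0.2] w 51.0 j [ 0.15  0.84 -0.16  2.12  0.58  0.22  1.6 ]
t: 6.65
eef_pos: [436.9, -56.8, 86.9]
tcp_rot: [0.001, -0.277, 0.961, -0.001]
contact_force: [0.3, 0.2, 0.1]
grip_width: 15.4
t 6.65 [436.9 -56.8  86.9] psi 212.2 zax [ 0.002 -0.002 -1.   ] F [0.3 0.2 0.1] w 15.4 j [ 0.15  0.84 -0.16  2.12  0.58  0.22  1.6 ]
```

```bash
python3 plan.py 436.9 -56.8 190 212 3 618.1 89.3 190 178.5 7

```

```text
t 6.65 [436.9 -56.8  86.9] psi 212.2 zax [ 0.002 -0.002 -1.   ] F [0.3 0.2 0.1] w 15.4 j [ 0.15  0.84 -0.16  2.12  0.58  0.22  1.6 ]
{"x": 0.0, "y": -0.0001, "z": -0.0344, "ax": -0.1, "ay": 0.0, "az": 0.1},{"x": 0.0, "y": -0.0001, "z": -0.0344, "ax": -0.1, "ay": 0.0, "az": 0.1},{"x": 0.0, "y": 0.0, "z": -0.0344, "ax": -0.1, "ay": 0.0, "az": 0.1}
{"x": -0.033, "y": 0.004, "z": 0.0, "ax": 0.0, "ay": 0.0, "az": 4.8},{"x": -0.0326, "y": 0.0067, "z": 0.0, "ax": 0.0, "ay": 0.0, "az": 4.8},{"x": -0.0319, "y": 0.0094, "z": 0.0, "ax": 0.0, "ay": 0.0, "az": 4.8},{"x": -0.031, "y": 0.012, "z": 0.0, "ax": 0.0, "ay": 0.0, "az": 4.8},{"x": -0.0299, "y": 0.0146, "z": 0.0, "ax": 0.0, "ay": 0.0, "az": 4.8},{"x": -0.0286, "y": 0.017, "z": 0.0, "ax": 0.0, "ay": 0.0, "az": 4.8},{"x": -0.027, "y": 0.0194, "z": 0.0, "ax": 0.0, "ay": 0.0, "az": 4.8}
```

```bash

python3 -m inch '[{"x":0,"y":0,"z":-0.025,"ax":0,"ay":0,"az":0},{"x":0,"y":0,"z":-0.035,"ax":0,"ay":0,"az":0},{"x":0,"y":0,"z":-0.035,"ax":0,"ay":0,"az":0},{"x":-0.033,"y":0.004,"z":0,"ax":0,"ay":0,"az":4.8},{"x":-0.0325,"y":0.007,"z":0,"ax":0,"ay":0,"az":4.8},{"x":-0.032,"y":0.0095,"z":0,"ax":0,"ay":0,"az":4.8},{"x":-0.031,"y":0.012,"z":0,"ax":0,"ay":0,"az":4.8},{"x":-0.03,"y":0.0145,"z":0,"ax":0,"ay":0,"az":4.8},{"x":-0.015,"y":0.010,"z":0,"ax":0,"ay":0,"az":2},{"x":0,"y":0,"z":0,"ax":0,"ay":0,"az":0}]'; python3 plan.py 618.1 89.3 190 178.5 4

```

```text
t: 7.9
eef_pos: [582.2, 62.8, 183.5]
tcp_rot: [-0.001, -0.046, 0.999, -0.001]
contact_force: [-1.1, -0.7, -2.2]
grip_width: 15.5
t 7.9 [582.2  62.8 183.5] psi 185.3 zax [-0.003 -0.002 -1.   ] F [-1.1 -0.7 -2.2] w 15.5 j [-0.04  0.81 -0.25  1.52  0.24  0.84  1.29]
{"x": -0.0095, "y": 0.0058, "z": -0.0017, "ax": 0.0, "ay": 0.0, "az": 1.7},{"x": -0.0094, "y": 0.006, "z": -0.0017, "ax": 0.0, "ay": 0.0, "az": 1.7},{"x": -0.0092, "y": 0.0063, "z": -0.0016, "ax": 0.0, "ay": 0.0, "az": 1.7},{"x": -0.009, "y": 0.0066, "z": -0.0016, "ax": 0.0, "ay": 0.0, "az": 1.7}
```

Unit held (weight −2.2 N). Continue to above the seat and look.

```bash

python3 -m inch '[{"x":-0.0095,"y":0.006,"z":0,"ax":0,"ay":0,"az":1.7},{"x":-0.0095,"y":0.006,"z":0,"ax":0,"ay":0,"az":1.7},{"x":-0.009,"y":0.0065,"z":0,"ax":0,"ay":0,"az":1.7},{"x":-0.008,"y":0.006,"z":0,"ax":0,"ay":0,"az":1.5},{"x":0,"y":0,"z":0.005,"ax":0,"ay":0,"az":0},{"x":0,"y":0,"z":0.005,"ax":0,"ay":0,"az":0},{"x":0,"y":0,"z":0.005,"ax":0,"ay":0,"az":0},{"x":0,"y":0,"z":0.005,"ax":0,"ay":0,"az":0},{"x":0,"y":0,"z":0,"ax":0,"ay":0,"az":0},{"x":0,"y":0,"z":0,"ax":0,"ay":0,"az":0}]'; python3 plan.py 618.1 89.3 152 178.5 4
python3 - <<'E'
from ov import *
d=cam("scene"); overlay(d,[],"pics/q2.png",(280,140,430,260),5)
E
```

```text
t: 9.15
eef_pos: [614.6, 85.3, 160.9]
tcp_rot: [-0.004, 0.012, 1.0, -0.003]
contact_force: [0.1, -0.1, -2.1]
grip_width: 15.6
t 9.15 [614.6  85.3 160.9] psi 178.6 zax [-0.007 -0.005 -1.   ] F [ 0.1 -0.1 -2.1] w 15.6 j [-0.1   0.89 -0.2   1.4   0.21  0.88  1.18]
{"x": -0.0009, "y": 0.001, "z": 0.0022, "ax": -0.1, "ay": -0.1, "az": 0.0},{"x": -0.0009, "y": 0.001, "z": 0.0022, "ax": -0.1, "ay": -0.1, "az": 0.0},{"x": -0.0009, "y": 0.001, "z": 0.0022, "ax": -0.1, "ay": -0.1, "az": 0.0},{"x": -0.0008, "y": 0.001, "z": 0.0022, "ax": -0.1, "ay": -0.1, "az": 0.0}
```

View pics/q2.png

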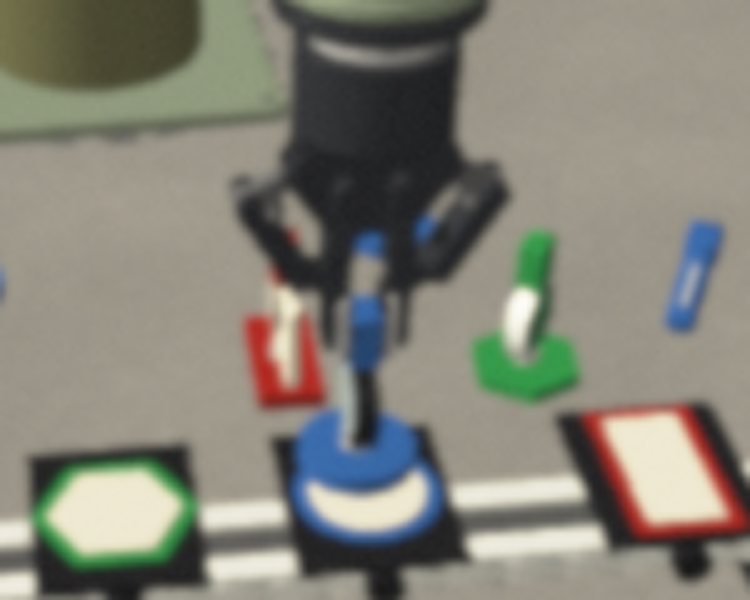

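```bash

python3 -m inch '[{"x":-0.0018,"y":0.002,"z":0,"ax":-0.2,"ay":-0.2,"az":0},{"x":-0.0018,"y":0.002,"z":0.004,"ax":-0.1,"ay":-0.2,"az":0},{"x":0,"y":0,"z":0.004,"ax":0,"ay":0,"az":0},{"x":0,"y":0,"z":0.003,"ax":0,"ay":0,"az":0},{"x":0,"y":0,"z":0.002,"ax":0,"ay":0,"az":0},{"x":0,"y":0,"z":0.001,"ax":0,"ay":0,"az":0},{"x":0,"y":0,"z":0,"ax":0,"ay":0,"az":0},{"x":0,"y":0,"z":0,"ax":0,"ay":0,"az":0},{"x":0,"y":0,"z":0,"ax":0,"ay":0,"az":0},{"x":0,"y":0,"z":0,"ax":0,"ay":0,"az":0}]'; python3 plan.py 618.1 89.3 142 178.5 2
python3 - <<'E'
from ov import *
d=cam("scene"); overlay(d,[('round',618.1,89.3,-1.5,57)],"pics/q3.png",(280,160,430,270),5)
E
```

```text
t: 10.45
eef_pos: [618.7, 89.5, 146.1]
tcp_rot: [0.0, 0.012, 1.0, 0.0]
contact_force: [-0.5, 0.2, -2.3]
grip_width: 15.3
t 10.45 [618.7  89.5 146.1] psi 178.6 zax [ 0.001  0.    -1.   ] F [-0.5  0.2 -2.3] w 15.3 j [-0.1   0.91 -0.2   1.4   0.21  0.85  1.18]
{"x": 0.0003, "y": -0.0001, "z": 0.0021, "ax": 0.0, "ay": 0.0, "az": 0.0},{"x": 0.0003, "y": -0.0001, "z": 0.0021, "ax": 0.0, "ay": 0.0, "az": 0.0}
```

View pics/q3.png

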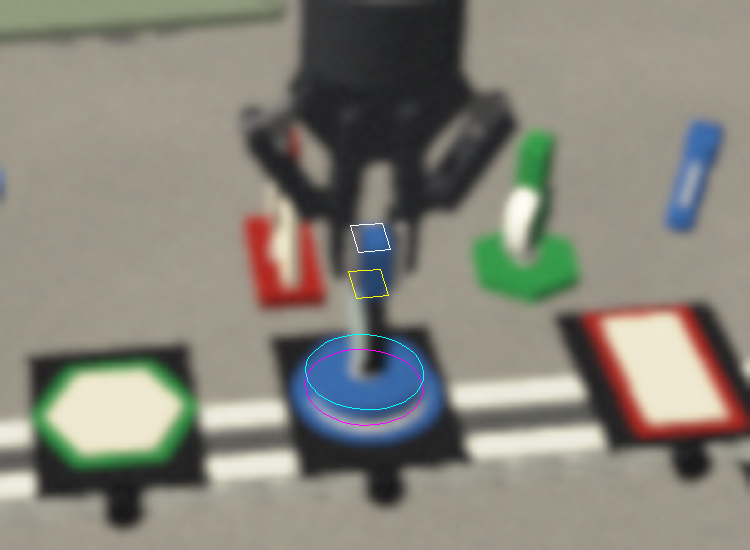

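```bash

python3 -m inch '[{"x":0,"y":0,"z":0.0015,"ax":0,"ay":0,"az":0},{"x":0,"y":0,"z":0.0015,"ax":0,"ay":0,"az":0},{"x":0,"y":0,"z":0.001,"ax":0,"ay":0,"az":0},{"x":0,"y":0,"z":0.0003,"ax":0,"ay":0,"az":0},{"x":0,"y":0,"z":0,"ax":0,"ay":0,"az":0},{"x":0,"y":0,"z":0,"ax":0,"ay":0,"az":0},{"x":0,"y":0,"z":0,"ax":0,"ay":0,"az":0},{"x":0,"y":0,"z":0,"ax":0,"ay":0,"az":0},{"x":0,"y":0,"z":0,"ax":0,"ay":0,"az":0},{"x":0,"y":0,"z":0,"ax":0,"ay":0,"az":0}]'; python3 plan.py 618.1 89.3 142 178.5 2
```

```text
t: 11.75
eef_pos: [618.7, 89.6, 141.9]
tcp_rot: [0.001, 0.012, 1.0, 0.0]
contact_force: [-0.5, -0.2, -0.2]
grip_width: 15.2
t 11.75 [618.7  89.6 141.9] psi 178.6 zax [ 0.001  0.    -1.   ] F [-0.5 -0.2 -0.2] w 15.2 j [-0.1   0.92 -0.2   1.41  0.22  0.84  1.17]
{"x": 0.0003, "y": -0.0001, "z": 0.0, "ax": 0.0, "ay": 0.0, "az": 0.0},{"x": 0.0003, "y": -0.0001, "z": 0.0, "ax": 0.0, "ay": 0.0, "az": 0.0}
```

Weight has gone (−2.2 → −0.2 N): it is seated. Release and rise.

```bash

python3 -m inch '[{"x":0,"y":0,"z":0,"ax":0,"ay":0,"az":0},{"x":0,"y":0,"z":0,"ax":0,"ay":0,"az":0},{"x":0,"y":0,"z":0,"ax":0,"ay":0,"az":0},{"x":0,"y":0,"z":0,"ax":0,"ay":0,"az":0},{"x":0,"y":0,"z":0,"ax":0,"ay":0,"az":0},{"x":0,"y":0,"z":-0.01,"ax":0,"ay":0,"az":0},{"x":0,"y":0,"z":-0.025,"ax":0,"ay":0,"az":0},{"x":0,"y":0,"z":-0.035,"ax":0,"ay":0,"az":0},{"x":0.0,"y":0,"z":-0.02,"ax":0,"ay":0,"az":0},{"x":0,"y":0,"z":0,"ax":0,"ay":0,"az":0}]' 0.6; python3 plan.py 463 -205.5 180 213 10
python3 - <<'E'
from ov import *
d=cam("scene"); overlay(d,[],"pics/q4.png",(280,160,430,270),5)
E
```

```text
t: 13.0
eef_pos: [618.8, 89.7, 237.4]
tcp_rot: [0.001, 0.012, 1.0, 0.0]
contact_force: [0.3, 0.0, -0.6]
grip_width: 51.2
t 13.0 [618.8  89.7 237.4] psi 178.6 zax [ 0.003  0.001 -1.   ] F [ 0.3  0.  -0.6] w 51.2 j [-0.1   0.81 -0.22  1.3   0.18  1.05  1.2 ]
{"x": 0.0149, "y": -0.0299, "z": 0.0057, "ax": 0.0, "ay": 0.0, "az": -3.4},{"x": 0.0166, "y": -0.029, "z": 0.0057, "ax": 0.0, "ay": 0.0, "az": -3.4},{"x": 0.0183, "y": -0.0279, "z": 0.0057, "ax": 0.0, "ay": 0.0, "az": -3.4},{"x": 0.02, "y": -0.0268, "z": 0.0057, "ax": 0.0, "ay": 0.0, "az": -3.4},{"x": 0.0215, "y": -0.0255, "z": 0.0057, "ax": 0.0, "ay": 0.0, "az": -3.4},{"x": 0.023, "y": -0.0242, "z": 0.0057, "ax": 0.0, "ay": 0.0, "az": -3.4},{"x": 0.0244, "y": -0.0227, "z": 0.0057, "ax": 0.0, "ay": 0.0, "az": -3.4},{"x": 0.0258, "y": -0.0212, "z": 0.0057, "ax": 0.0, "ay": 0.0, "az": -3.4},{"x": 0.027, "y": -0.0196, "z": 0.0057, "ax": 0.0, "ay": 0.0, "az": -3.4},{"x": 0.0281, "y": -0.018, "z": 0.0057, "ax": 0.0, "ay": 0.0, "az": -3.4}
```

View pics/q4.png

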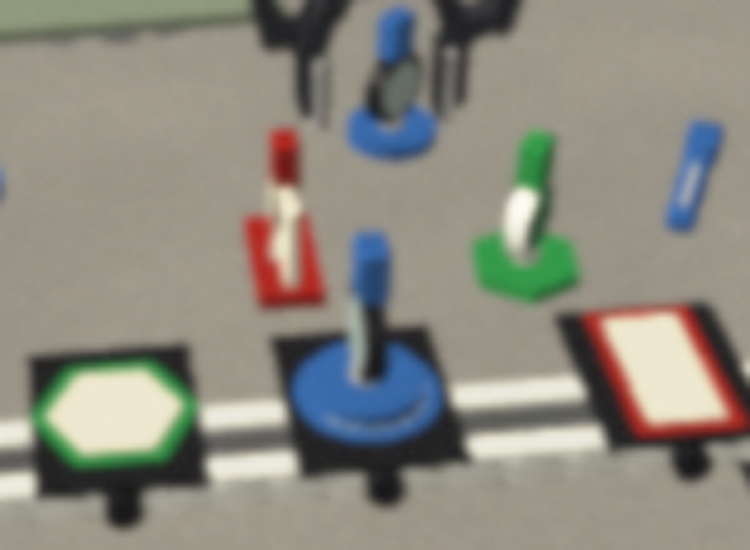

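```bash

python3 -m inch '[{"x":0.015,"y":-0.030,"z":0,"ax":0,"ay":0,"az":-3.4},{"x":0.0165,"y":-0.029,"z":0,"ax":0,"ay":0,"az":-3.4},{"x":0.018,"y":-0.028,"z":0.005,"ax":0,"ay":0,"az":-3.4},{"x":0.02,"y":-0.027,"z":0.005,"ax":0,"ay":0,"az":-3.4},{"x":0.0215,"y":-0.0255,"z":0.006,"ax":0,"ay":0,"az":-3.4},{"x":0.023,"y":-0.024,"z":0.006,"ax":0,"ay":0,"az":-3.4},{"x":0.0245,"y":-0.0225,"z":0.006,"ax":0,"ay":0,"az":-3.4},{"x":0.026,"y":-0.021,"z":0.006,"ax":0,"ay":0,"az":-3.4},{"x":0.022,"y":-0.015,"z":0.006,"ax":0,"ay":0,"az":-3.4},{"x":0.01,"y":-0.006,"z":0.006,"ax":0,"ay":0,"az":-2}]' ; python3 plan.py 463 -205.5 150 213 4
python3 - <<'E'
from ov import *
d=cam("top"); overlay(d,[],"pics/q5.png",(240,110,340,185),7)
overlay(d,[('round',618.1,89.3,-1.5,55)],"pics/q5b.png",(240,110,340,185),7)
E
```

```text
t: 14.3
eef_pos: [468.5, -187.6, 183.1]
tcp_rot: [-0.003, -0.279, 0.96, 0.002]
contact_force: [0.3, 0.0, 0.3]
grip_width: 51.4
t 14.3 [ 468.5 -187.6  183.1] psi 212.4 zax [-0.007  0.003 -1.   ] F [0.3 0.  0.3] w 51.4 j [ 0.55  0.73 -0.41  1.81  0.43  0.7   2.03]
{"x": 0.0035, "y": -0.0031, "z": 0.0083, "ax": 0.1, "ay": -0.1, "az": -0.1},{"x": 0.0035, "y": -0.0031, "z": 0.0083, "ax": 0.1, "ay": -0.1, "az": -0.1},{"x": 0.0036, "y": -0.003, "z": 0.0083, "ax": 0.1, "ay": -0.1, "az": -0.1},{"x": 0.0036, "y": -0.003, "z": 0.0083, "ax": 0.1, "ay": -0.1, "az": -0.1}
```

View pics/q5.png

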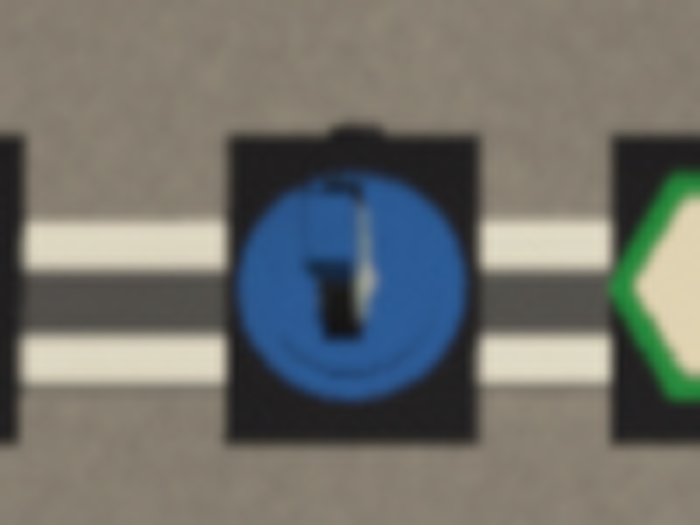

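View pics/q5b.png

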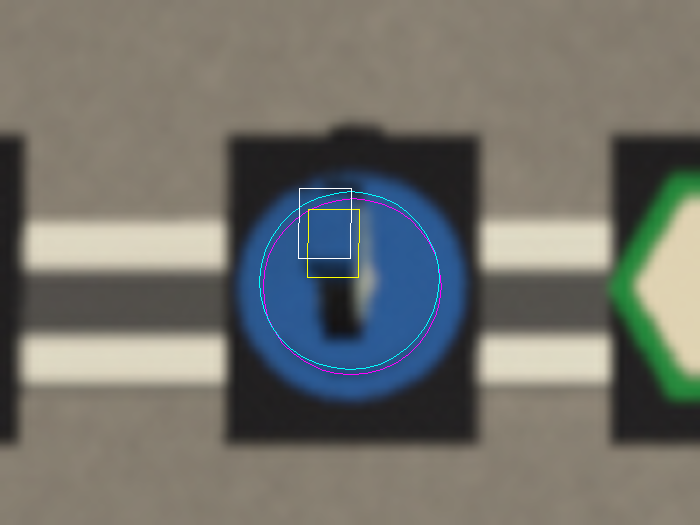

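```bash

cat > sliver.py <<'E'
from ov import *
def sliver(sx,sy,ringr=30):
    d=cam("scene"); im=d["img"].astype(float)
    c=w2px(d,[sx,sy,55])[0]
    print("c",c.round(1)); u0,v0=int(c[0])-18,int(c[1])-4
    ratio=im[...,0]  # red channel: blue low, white high
    np.set_printoptions(linewidth=250)
    print(ratio[v0:v0+26,u0:u0+36].astype(int))
E
python3 -c "
from sliver import *; sliver(618.1,89.3)"
```

```text
c [352.2 237.3]
[[132  92  57  39  35  42  46  52  56  58  58  56  57  58  72 104 138 144 111  63  31  26  30  40  49  54  56  57  56  54  51  47  47  73 110 140]
 [135 102  63  41  40  45  50  56  57  56  57  58  57  58  72 107 139 140 102  57  36  27  33  41  52  56  57  56  55  56  53  50  50  63  99 133]
 [142 114  73  43  42  50  54  57  59  56  57  58  57  59  70 101 134 138 103  65  49  43  42  46  51  55  56  56  54  56  56  55  53  58  85 123]
 [147 122  83  50  46  51  56  57  57  57  58  57  58  58  64  84 111 120 102  81  70  61  53  51  55  56  55  56  56  58  61  62  56  56  79 121]
 [147 127  89  54  45  55  56  56  57  57  57  57  57  57  58  65  79  90  86  81  74  63  57  55  56  56  56  54  58  58  67  70  63  56  77 125]
 [152 133  98  62  48  53  57  58  57  58  58  58  55  59  58  59  60  64  67  68  63  59  56  56  55  57  56  56  56  60  66  70  61  54  68 120]
 [170 154 120  75  50  52  57  59  58  58  58  58  58  58  56  57  57  57  58  59  57  57  57  55  57  56  56  54  55  59  67  68  60  55  60 106]
 [205 192 155  99  56  50  55  59  57  59  58  57  57  
[... 2038 characters left out ...]
55  62  73  81  85  93  97  98 101  97  83  58  40  35  32  30  36  58  94 125 139 139 139 135 132 135 140 148]
 [192 194 191 183 170 147 116  98  97 100 110 119 127 134 140 141 145 138 117  79  46  35  35  31  33  57  97 134 152 156 154 152 150 150 152 154]
 [174 180 177 172 163 153 143 137 133 135 138 144 150 154 156 158 157 150 127  84  49  33  27  30  28  47  86 123 148 155 153 152 152 151 151 155]
 [165 169 169 165 161 158 155 154 152 150 152 154 158 160 161 158 157 150 127  90  49  31  27  25  28  41  75 117 144 154 153 151 149 150 149 153]
 [158 161 162 160 159 157 157 155 154 153 151 153 160 164 163 159 156 151 131  94  53  32  26  25  27  44  78 116 143 151 152 153 152 152 153 154]]
```

```bash

python3 -c "
from ov import *
np.set_printoptions(linewidth=250)
d=cam('top');c=w2px(d,[618.1,89.3,55])[0];print(c)
im=d['img'].astype(int);u,v=np.round(c).astype(int)
print(u,v);print(im[v-19:v+20,u-6:u+7,2]);print(im[v-19:v+20,u-6:u+7:3,0])
print(im[v+2:v+12:3,u-19:u+20,2])
d=cam('scene');overlay(d,[('round',618.1,89.3,-1.5,55,8),('round',615.6,88,-1.5,55,8)][:1],'pics/r1.png',(315,195,390,255),10)
overlay(d,[('round',615.6,88,-1.5,55,8)],'pics/r2.png',(315,195,390,255),10)
"
```

```text
[289.72305213 150.38131974]
290 150
[[ 32  31  30  32  31  31  29  33  32  32  32  31  31]
 [ 30  31  31  31  31  32  32  32  32  32  31  32  31]
 [ 32  32  34  36  36  39  40  39  37  35  34  33  30]
 [ 38  43  46  51  56  64  67  67  64  61  51  44  39]
 [ 60  73  67  68  73  86  89  95 102 101  93  80  71]
 [ 89 103  83  66  66  70  72  95 127 135 132 123 114]
 [110 114  99  92  93  87  73  89 133 145 145 143 140]
 [133 136 135 135 135 128 105  98 134 147 147 147 147]
 [140 143 145 146 146 142 129 117 138 147 147 147 147]
 [141 144 145 146 146 143 138 134 143 146 148 148 148]
 [142 145 145 145 144 143 140 138 144 147 148 149 150]
 [141 145 144 144 144 143 139 137 142 147 148 149 149]
 [141 143 143 143 144 144 140 137 142 146 148 149 149]
 [140 142 143 145 146 145 142 139 144 147 147 149 148]
 [139 141 143 144 145 143 142 139 145 146 147 148 148]
 [128 129 130 132 131 132 135 138 145 147 148 148 149]
 [ 98  92  92  93  94 100 119 135 147 148 149 149 148]
 [ 87  71  67  67  69  78 105 133 149 151 150 150 149]
 [108  77  61  58  60  64  90 130 150 152 150 149 148]
 [128  85  50  42  
[... 1916 characters left out ...]
 35  36  36  34]
 [ 35  35  35  35  34]
 [ 35  34  35  35  35]]
[[ 68  51  64 108 138 144 145 146 147 147 148 148 147 136  94  47  27  25  30  69 119 140 146 148 149 150 150 149 149 150 149 148 150 148 135  86  46  51  70]
 [ 69  49  42  83 131 144 145 146 147 147 148 147 146 137 100  50  25  21  25  45  91 131 147 150 150 150 149 150 149 148 146 146 150 143 112  63  38  52  71]
 [144  83  37  40  77 123 141 146 144 138 142 147 149 148 137 103  88  87  87  90 110 140 148 150 149 149 149 147 143 142 147 148 133  97  54  37  49 100 152]
 [173 100  38  34  34  41  70 110 135 143 141 135 131 135 140 143 146 147 148 148 148 147 143 143 140 134 137 144 147 144 130  96  56  36  35  36  66 130 182]]
```

View pics/r1.png

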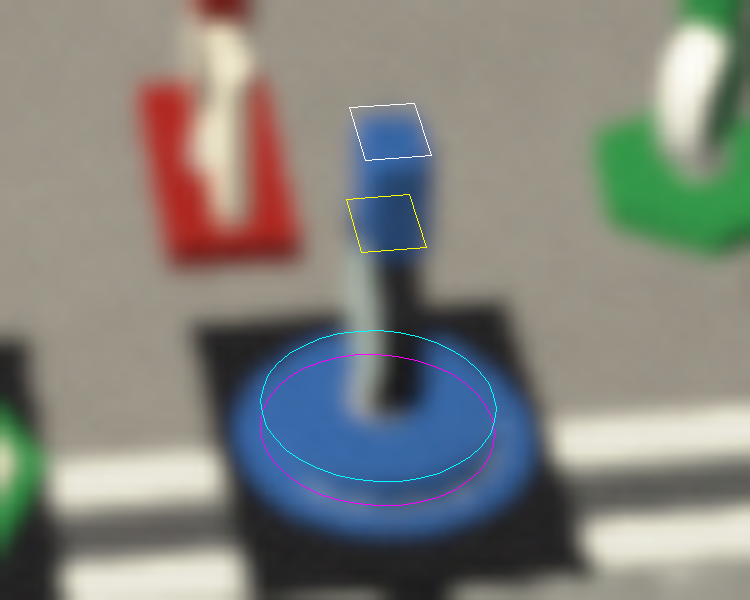

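```bash

python3 -m inch '[{"x":0.0035,"y":-0.003,"z":0.006,"ax":0.2,"ay":-0.2,"az":-0.3},{"x":0.0035,"y":-0.003,"z":0.006,"ax":0.2,"ay":-0.2,"az":-0.3},{"x":0.003,"y":-0.003,"z":0.006,"ax":0,"ay":0,"az":0},{"x":0.0025,"y":-0.002,"z":0.008,"ax":0,"ay":0,"az":0},{"x":0,"y":0,"z":0.008,"ax":0,"ay":0,"az":0},{"x":0,"y":0,"z":0.006,"ax":0,"ay":0,"az":0},{"x":0,"y":0,"z":0,"ax":0,"ay":0,"az":0},{"x":0,"y":0,"z":0,"ax":0,"ay":0,"az":0},{"x":0,"y":0,"z":0,"ax":0,"ay":0,"az":0},{"x":0,"y":0,"z":0,"ax":0,"ay":0,"az":0}]' ; python3 plan.py 463.5 -204.5 86 213 5
```

```text
t: 15.75
eef_pos: [466.0, -201.1, 141.1]
tcp_rot: [0.003, -0.285, 0.959, 0.0]
contact_force: [0.7, 0.1, -0.3]
grip_width: 51.4
t 15.75 [ 466.  -201.1  141.1] psi 213.1 zax [ 0.005  0.002 -1.   ] F [ 0.7  0.1 -0.3] w 51.4 j [ 0.55  0.79 -0.37  1.85  0.48  0.58  2.02]
{"x": 0.0008, "y": -0.0003, "z": 0.011, "ax": 0.0, "ay": 0.1, "az": 0.0},{"x": 0.0008, "y": -0.0003, "z": 0.011, "ax": 0.0, "ay": 0.1, "az": 0.0},{"x": 0.0008, "y": -0.0003, "z": 0.011, "ax": 0.0, "ay": 0.1, "az": 0.0},{"x": 0.0008, "y": -0.0003, "z": 0.011, "ax": 0.0, "ay": 0.1, "az": 0.0},{"x": 0.0008, "y": -0.0003, "z": 0.011, "ax": 0.0, "ay": 0.1, "az": 0.0}
```

```bash

python3 -m inch '[{"x":0.002,"y":-0.001,"z":0.003,"ax":0,"ay":0.2,"az":0},{"x":0.002,"y":-0.001,"z":0.005,"ax":0,"ay":0.1,"az":0},{"x":0,"y":0,"z":0.01,"ax":0,"ay":0,"az":0},{"x":0,"y":0,"z":0.01,"ax":0,"ay":0,"az":0},{"x":0,"y":0,"z":0.01,"ax":0,"ay":0,"az":0},{"x":0,"y":0,"z":0.007,"ax":0,"ay":0,"az":0},{"x":0,"y":0,"z":0.004,"ax":0,"ay":0,"az":0},{"x":0,"y":0,"z":0.002,"ax":0,"ay":0,"az":0},{"x":0,"y":0,"z":0,"ax":0,"ay":0,"az":0},{"x":0,"y":0,"z":0,"ax":0,"ay":0,"az":0}]' ; python3 plan.py 463.5 -204.5 86 213 1
python3 - <<'E'
from ov import *; from units import U
d=cam("scene"); overlay(d,U,"pics/s1.png",(190,140,310,250),6)
E
```

```text
t: 17.0
eef_pos: [463.6, -205.1, 86.2]
tcp_rot: [-0.0, -0.285, 0.959, -0.001]
contact_force: [-0.6, -0.4, 0.4]
grip_width: 51.1
t 17.0 [ 463.6 -205.1   86.2] psi 213.1 zax [-0.    -0.001 -1.   ] F [-0.6 -0.4  0.4] w 51.1 j [ 0.51  0.89 -0.29  1.89  0.55  0.45  1.97]
{"x": -0.0003, "y": 0.0006, "z": 0.0002, "ax": -0.1, "ay": 0.0, "az": 0.1}
```

View pics/s1.png

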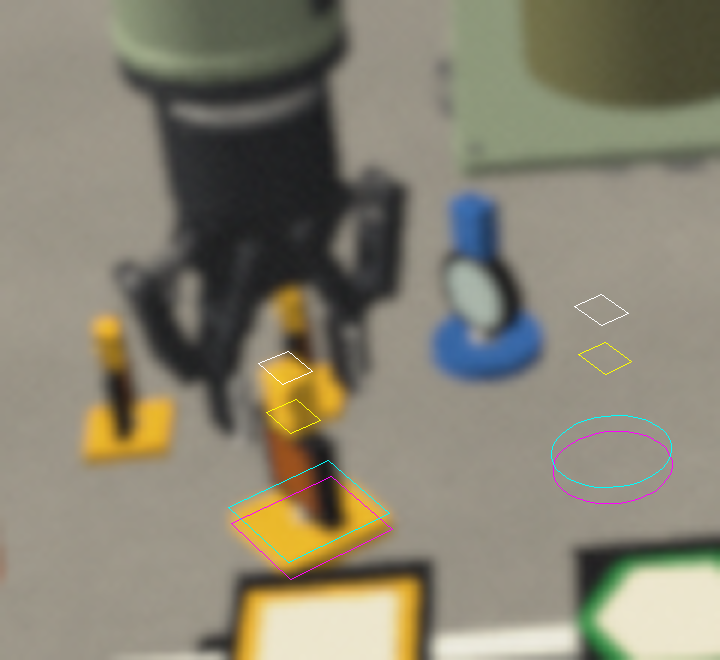

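```bash

python3 -m inch '[{"x":0,"y":0,"z":0,"ax":0,"ay":0,"az":0},{"x":0,"y":0,"z":0,"ax":0,"ay":0,"az":0},{"x":0,"y":0,"z":0,"ax":0,"ay":0,"az":0},{"x":0,"y":0,"z":0,"ax":0,"ay":0,"az":0},{"x":0,"y":0,"z":0,"ax":0,"ay":0,"az":0},{"x":0,"y":0,"z":0,"ax":0,"ay":0,"az":0},{"x":0,"y":0,"z":0,"ax":0,"ay":0,"az":0},{"x":0,"y":0,"z":0,"ax":0,"ay":0,"az":0},{"x":0,"y":0,"z":0,"ax":0,"ay":0,"az":0},{"x":0,"y":0,"z":0,"ax":0,"ay":0,"az":0}]' 0 30; python3 plan.py 463.6 -205 190 213 3 612 -186.3 190 178.5 6

```

```text
t: 18.3
eef_pos: [463.7, -205.3, 86.5]
tcp_rot: [-0.0, -0.285, 0.959, -0.001]
contact_force: [0.4, 0.3, 0.5]
grip_width: 15.7
t 18.3 [ 463.7 -205.3   86.5] psi 213.1 zax [ 0.    -0.001 -1.   ] F [0.4 0.3 0.5] w 15.7 j [ 0.51  0.89 -0.29  1.89  0.55  0.45  1.97]
{"x": 0.0, "y": 0.0, "z": -0.0345, "ax": 0.0, "ay": 0.0, "az": 0.0},{"x": 0.0, "y": 0.0001, "z": -0.0345, "ax": 0.0, "ay": 0.0, "az": 0.0},{"x": 0.0, "y": 0.0001, "z": -0.0345, "ax": 0.0, "ay": 0.0, "az": 0.0}
{"x": -0.0224, "y": -0.0109, "z": 0.0, "ax": 0.0, "ay": 0.0, "az": 5.8},{"x": -0.0234, "y": -0.0086, "z": 0.0, "ax": 0.0, "ay": 0.0, "az": 5.8},{"x": -0.0242, "y": -0.0062, "z": 0.0, "ax": 0.0, "ay": 0.0, "az": 5.8},{"x": -0.0247, "y": -0.0037, "z": 0.0, "ax": 0.0, "ay": 0.0, "az": 5.8},{"x": -0.0249, "y": -0.0012, "z": 0.0, "ax": 0.0, "ay": 0.0, "az": 5.8},{"x": -0.0249, "y": 0.0013, "z": 0.0, "ax": 0.0, "ay": 0.0, "az": 5.8}
```

Contact height will be 86.5+55 = 141.5.

```bash

python3 -m inch '[{"x":0,"y":0,"z":-0.025,"ax":0,"ay":0,"az":0},{"x":0,"y":0,"z":-0.035,"ax":0,"ay":0,"az":0},{"x":0,"y":0,"z":-0.03,"ax":0,"ay":0,"az":0},{"x":-0.0225,"y":-0.011,"z":0,"ax":0,"ay":0,"az":5.8},{"x":-0.0235,"y":-0.0085,"z":0,"ax":0,"ay":0,"az":5.8},{"x":-0.024,"y":-0.006,"z":0,"ax":0,"ay":0,"az":5.8},{"x":-0.0245,"y":-0.004,"z":0,"ax":0,"ay":0,"az":5.8},{"x":-0.022,"y":-0.001,"z":0,"ax":0,"ay":0,"az":4.8},{"x":-0.012,"y":0,"z":0,"ax":0,"ay":0,"az":2},{"x":0,"y":0,"z":0,"ax":0,"ay":0,"az":0}]'; python3 plan.py 612 -186.3 160 178.5 4

```

```text
t: 19.55
eef_pos: [598.3, -188.7, 177.2]
tcp_rot: [-0.002, -0.019, 1.0, 0.0]
contact_force: [0.1, -0.4, -2.1]
grip_width: 15.3
t 19.55 [ 598.3 -188.7  177.2] psi 182.1 zax [-0.005  0.    -1.   ] F [ 0.1 -0.4 -2.1] w 15.3 j [ 0.37  0.88 -0.27  1.36  0.25  0.94  1.66]
{"x": -0.0035, "y": 0.0005, "z": 0.0043, "ax": 0.0, "ay": -0.1, "az": 0.9},{"x": -0.0035, "y": 0.0005, "z": 0.0043, "ax": 0.0, "ay": -0.1, "az": 0.9},{"x": -0.0034, "y": 0.0006, "z": 0.0043, "ax": 0.0, "ay": -0.1, "az": 0.9},{"x": -0.0034, "y": 0.0006, "z": 0.0043, "ax": 0.0, "ay": -0.1, "az": 0.9}
```

```bash

python3 -m inch '[{"x":-0.0035,"y":0.0005,"z":0.003,"ax":0,"ay":-0.1,"az":0.9},{"x":-0.0035,"y":0.0005,"z":0.004,"ax":0,"ay":-0.1,"az":0.9},{"x":-0.0035,"y":0.0005,"z":0.005,"ax":0,"ay":-0.1,"az":0.9},{"x":-0.003,"y":0.0005,"z":0.006,"ax":0,"ay":0,"az":0.8},{"x":0,"y":0,"z":0.005,"ax":0,"ay":0,"az":0},{"x":0,"y":0,"z":0.004,"ax":0,"ay":0,"az":0},{"x":0,"y":0,"z":0.002,"ax":0,"ay":0,"az":0},{"x":0,"y":0,"z":0,"ax":0,"ay":0,"az":0},{"x":0,"y":0,"z":0,"ax":0,"ay":0,"az":0},{"x":0,"y":0,"z":0,"ax":0,"ay":0,"az":0}]'; python3 plan.py 612 -186.3 142 178.5 4
python3 - <<'E'
from ov import *; from units import U
d=cam("scene"); overlay(d,[],"pics/s2.png",(200,170,300,270),6)
E
```

```text
t: 20.8
eef_pos: [611.0, -187.1, 146.0]
tcp_rot: [-0.0, 0.013, 1.0, 0.0]
contact_force: [-0.2, -0.3, -1.6]
grip_width: 15.6
t 20.8 [ 611.  -187.1  146. ] psi 178.5 zax [-0.001  0.    -1.   ] F [-0.2 -0.3 -1.6] w 15.6 j [ 0.35  0.94 -0.24  1.34  0.25  0.89  1.6 ]
{"x": -0.0002, "y": 0.0002, "z": 0.001, "ax": 0.0, "ay": 0.0, "az": 0.0},{"x": -0.0002, "y": 0.0002, "z": 0.001, "ax": 0.0, "ay": 0.0, "az": 0.0},{"x": -0.0002, "y": 0.0002, "z": 0.001, "ax": 0.0, "ay": 0.0, "az": 0.0},{"x": -0.0002, "y": 0.0002, "z": 0.001, "ax": 0.0, "ay": 0.0, "az": 0.0}
```

View pics/s2.png

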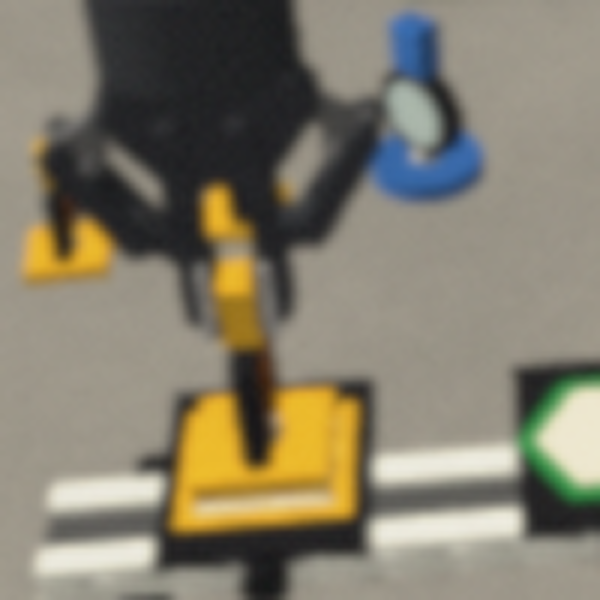

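```bash

cat > prof.py <<'E'
from ov import *
def prof(d,a,b,n=80,ch=2,w=5):
    # profile from world point a to b (averaged over parallel lines along given world offsets)
    im=d["img"].astype(np.float32)
    a=np.array(a,float);b=np.array(b,float)
    t=np.linspace(0,1,n); dirn=(b-a)/np.linalg.norm(b-a); nrm=np.array([-dirn[1],dirn[0],0])
    acc=0
    for k in np.linspace(-w,w,9):
        P=w2px(d,a+np.outer(t,b-a)+k*nrm).astype(np.float32)
        acc=acc+cv2.remap(im,P[:,0].reshape(1,-1),P[:,1].reshape(1,-1),cv2.INTER_LINEAR)[0]
    return (acc/9)
E
python3 - <<'E'
from prof import *
np.set_printoptions(linewidth=220)
for n in("scene","top"):
  d=cam(n)
  for y in(-200,-172):
    p=prof(d,[590,y,55],[670,y,55],41); print(n,"x590..670/2 y",y); print(p[:,2].astype(int)); print(p[:,0].astype(int))
  p=prof(d,[622,-240,55],[622,-130,55],56); print("y -240..-130/2 x622");print(p[:,2].astype(int)); print(p[:,0].astype(int))
E
```

```text
scene x590..670/2 y -200
[ 35  36  36  37  37  38  39  40  40  40  40  41  42  42  42  41  40  39  38  40  54  73 101 126 140 140 123  98  70  54  41  38  36  36  36  36  35  36  37  42  52]
[158 165 171 176 181 185 190 193 197 202 207 214 220 225 228 227 221 210 195 180 175 175 188 202 215 223 226 225 221 202 176 138  99  67  47  38  36  35  37  43  55]
scene x590..670/2 y -172
[ 45  45  45  45  45  44  44  44  43  44  44  44  44  44  44  43  41  39  39  39  50  66  93 120 136 144 128 107  78  58  45  39  36  35  35  35  36  36  38  40  49]
[234 234 234 234 234 234 234 234 234 234 235 235 235 235 234 231 226 216 201 184 175 172 183 197 211 222 225 226 222 209 186 150 111  77  50  40  36  37  38  41  52]
y -240..-130/2 x622
[210 208 206 203 193 170 131  90  58  42  41  42  41  41  41  41  41  40  40  41  40  40  40  39  38  36  37  37  39  40  40  40  41  41  41  41  41  42  43  47  51  52  50  46  42  40  45  65 103 144 179 201 209 210
 210 210]
[226 224 223 220 212 188 147 123 135 174 211 224 223 220 219 218 219 218 217 217 216 215 211 203 194 189 191 198 208 215 218 220 220 220 22
[... 530 characters left out ...]
 44  37  32  35  42  48  51  52  51  44  46  62  83 100 107]
[216 218 218 218 218 218 218 218 217 218 219 219 219 219 216 210 189 139  87  54  45  49  53  56  55  51  45  38  34  38  45  52  55  56  55  48  51  72  99 119 129]
y -240..-130/2 x622
[ 51  50  50  50  49  47  46  44  42  39  37  35  32  34  38  43  47  45  44  44  43  43  43  43  44  45  42  39  35  29  20  12  10  11  11   9   7   6   5   6   9   1   0   0  10  29  38  55  98 140 162 168 168 167
 167 167]
[ 62  62  61  60  59  57  54  51  47  44  41  38  37  39  45  52  57  56  53  53  53  52  52  52  52  52  49  54  71  95 123 152 170 168 161 160 164 169 168 159 157 190 208 203 162  96  48  63 112 161 185 191 191 191
 191 190]
```

```bash

python3 - <<'E'
from prof import *
np.set_printoptions(linewidth=220)
d=cam("scene")
p=prof(d,[590,-40.4,55],[670,-40.4,55],41);print(p.astype(int)[::3].tolist())
im=cv2.imread("pics/scene0.png")[:,:,::-1]; d["img"]=im
for y in(-200,-172):
    p=prof(d,[560,y,55],[670,y,55],56); print(p[:,2].astype(int))
p=prof(d,[622,-240,55],[622,-130,55],56); print(p[:,2].astype(int))
p=prof(d,[640,89.3,55],[670,89.3,55],16); print(p[:,0].astype(int))
E
```

```text
[[222, 222, 188], [236, 230, 205], [237, 231, 207], [236, 230, 206], [236, 230, 206], [237, 231, 207], [237, 231, 207], [237, 231, 207], [236, 230, 205], [216, 217, 182], [116, 164, 109], [47, 106, 57], [36, 46, 37], [33, 32, 33]]
[ 38  36  36  35  35  35  36  38  47  58  81 106 133 160 177 192 198 202 203 204 204 204 204 204 203 203 204 204 204 203 203 203 204 204 203 204 203 200 194 181 161 131 101  70  53  41  37  35  34  34  34  35  36  37
  41  51]
[104  99  85  70  56  44  40  38  44  53  72  95 121 148 169 186 195 201 203 204 204 204 203 203 203 203 203 203 203 203 204 204 204 204 204 203 203 201 198 186 168 140 110  79  57  44  38  36  35  35  35  35  36  37
  39  48]
[207 205 203 200 190 167 129  88  58  44  48  72 109 147 177 195 202 203 203 203 203 204 204 203 203 203 203 203 203 203 203 204 204 204 204 204 204 204 202 195 177 144 100  62  46  40  45  63 100 142 176 197 207 208
 208 207]
[234 231 228 215 197 165 129  97  68  53  42  38  35  35  35  35]
```

```bash

python3 -m inch '[{"x":-0.0012,"y":-0.0005,"z":0,"ax":0,"ay":0,"az":0},{"x":0,"y":0,"z":0.0015,"ax":0,"ay":0,"az":0},{"x":0,"y":0,"z":0.0015,"ax":0,"ay":0,"az":0},{"x":0,"y":0,"z":0.001,"ax":0,"ay":0,"az":0},{"x":0,"y":0,"z":0.0005,"ax":0,"ay":0,"az":0},{"x":0,"y":0,"z":0,"ax":0,"ay":0,"az":0},{"x":0,"y":0,"z":0,"ax":0,"ay":0,"az":0},{"x":0,"y":0,"z":0,"ax":0,"ay":0,"az":0},{"x":0,"y":0,"z":0,"ax":0,"ay":0,"az":0},{"x":0,"y":0,"z":0,"ax":0,"ay":0,"az":0}]'; python3 plan.py 612 -187.5 142 178.5 1
```

```text
t: 22.25
eef_pos: [612.3, -187.6, 141.7]
tcp_rot: [-0.0, 0.013, 1.0, 0.0]
contact_force: [-0.4, 0.5, 0.2]
grip_width: 15.7
t 22.25 [ 612.3 -187.6  141.7] psi 178.5 zax [-0.001  0.    -1.   ] F [-0.4  0.5  0.2] w 15.7 j [ 0.35  0.94 -0.24  1.34  0.25  0.89  1.6 ]
{"x": 0.0003, "y": 0.0001, "z": -0.0003, "ax": 0.0, "ay": 0.0, "az": 0.0}
```

Seated (weight off). Check before release.

```bash

python3 - <<'E'
from prof import *
np.set_printoptions(linewidth=220)
d=cam("scene")
for y in(-200,-172):
    p=prof(d,[590,y,55],[670,y,55],41); print(p[:,2].astype(int))
p=prof(d,[622,-240,55],[622,-130,55],56); print(p[:,2].astype(int))
overlay(d,[],"pics/s3.png",(200,170,300,270),6)
E
```

```text
[34 35 35 35 36 36 37 37 38 38 39 39 40 40 41 41 42 42 42 41 39 38 40 44 51 57 60 58 52 46 40 38 37 36 35 36 36 37 38 42 52]
[44 44 44 44 45 44 44 44 44 44 44 44 44 43 43 44 44 43 43 41 39 37 38 40 47 53 58 59 54 48 42 39 37 36 35 35 36 36 38 41 50]
[210 208 206 203 193 170 131  90  58  43  42  43  43  44  43  43  44  43  44  44  43  41  39  35  33  33  34  34  36  39  42  43  43  43  43  43  43  44  46  52  56  57  52  47  42  40  45  64 102 144 178 200 209 210
 211 210]
```

View pics/s3.png

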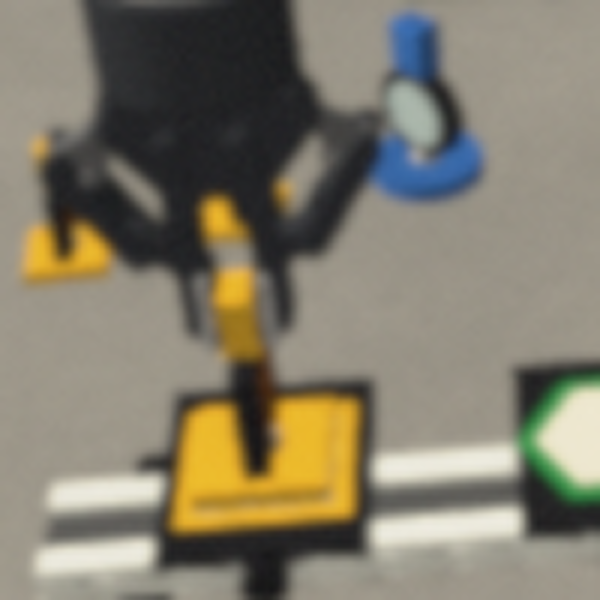

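```bash

python3 -m inch '[{"x":0,"y":0,"z":0,"ax":0,"ay":0,"az":0},{"x":0,"y":0,"z":0,"ax":0,"ay":0,"az":0},{"x":0,"y":0,"z":0,"ax":0,"ay":0,"az":0},{"x":0,"y":0,"z":0,"ax":0,"ay":0,"az":0},{"x":0,"y":0,"z":0,"ax":0,"ay":0,"az":0},{"x":0,"y":0,"z":-0.01,"ax":0,"ay":0,"az":0},{"x":0,"y":0,"z":-0.025,"ax":0,"ay":0,"az":0},{"x":0,"y":0,"z":-0.035,"ax":0,"ay":0,"az":0},{"x":0.0,"y":0,"z":-0.02,"ax":0,"ay":0,"az":0},{"x":0,"y":0,"z":0,"ax":0,"ay":0,"az":0}]' 0.6; python3 plan.py 432 78 190 179 9
python3 - <<'E'
from prof import *
d=cam("scene"); overlay(d,[],"pics/s4.png",(200,150,350,260),5)
E
```

```text
t: 23.55
eef_pos: [612.6, -187.6, 237.4]
tcp_rot: [0.001, 0.013, 1.0, 0.0]
contact_force: [-0.1, 0.5, 0.1]
grip_width: 51.1
t 23.55 [ 612.6 -187.6  237.4] psi 178.5 zax [ 0.002  0.    -1.   ] F [-0.1  0.5  0.1] w 51.1 j [ 0.36  0.84 -0.26  1.23  0.21  1.1   1.63]
{"x": 0.0209, "y": 0.029, "z": 0.0052, "ax": 0.0, "ay": 0.0, "az": -0.1},{"x": 0.0208, "y": 0.029, "z": 0.0052, "ax": 0.0, "ay": 0.0, "az": -0.1},{"x": 0.0208, "y": 0.029, "z": 0.0052, "ax": 0.0, "ay": 0.0, "az": -0.1},{"x": 0.0208, "y": 0.029, "z": 0.0052, "ax": 0.0, "ay": 0.0, "az": -0.1},{"x": 0.0207, "y": 0.0291, "z": 0.0052, "ax": 0.0, "ay": 0.0, "az": -0.1},{"x": 0.0207, "y": 0.0291, "z": 0.0053, "ax": 0.0, "ay": 0.0, "az": -0.1},{"x": 0.0207, "y": 0.0291, "z": 0.0053, "ax": 0.0, "ay": 0.0, "az": -0.1},{"x": 0.0206, "y": 0.0291, "z": 0.0053, "ax": 0.0, "ay": 0.0, "az": -0.1},{"x": 0.0206, "y": 0.0291, "z": 0.0053, "ax": 0.0, "ay": 0.0, "az": -0.1}
```

View pics/s4.png

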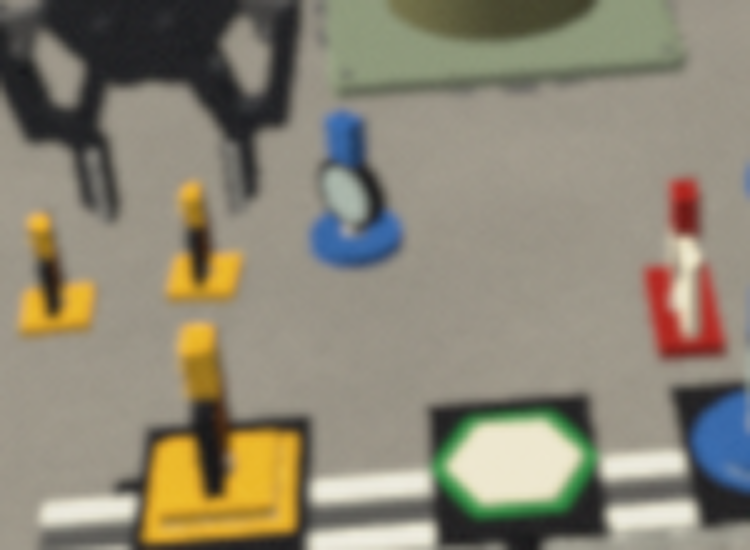

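Yellow filter stands upright, released. On to the aperture plate.

```bash

python3 -m inch '[{"x":0.021,"y":0.029,"z":0,"ax":0,"ay":0,"az":0},{"x":0.021,"y":0.029,"z":0.003,"ax":0,"ay":0,"az":0},{"x":0.021,"y":0.029,"z":0.006,"ax":0,"ay":0,"az":0},{"x":0.021,"y":0.029,"z":0.007,"ax":0,"ay":0,"az":0},{"x":0.0205,"y":0.029,"z":0.008,"ax":0,"ay":0,"az":0},{"x":0.0205,"y":0.029,"z":0.008,"ax":0,"ay":0,"az":0},{"x":0.0205,"y":0.029,"z":0.008,"ax":0,"ay":0,"az":0},{"x":0.0205,"y":0.029,"z":0.008,"ax":0,"ay":0,"az":0},{"x":0.010,"y":0.015,"z":0.003,"ax":0,"ay":0,"az":0},{"x":0,"y":0,"z":0,"ax":0,"ay":0,"az":0}]'; python3 plan.py 432 78 140 179 4
```

```text
t: 24.85
eef_pos: [434.0, 71.6, 179.4]
tcp_rot: [-0.004, 0.013, 1.0, 0.001]
contact_force: [1.2, -0.4, 0.2]
grip_width: 51.3
t 24.85 [434.   71.6 179.4] psi 178.5 zax [-0.008  0.002 -1.   ] F [ 1.2 -0.4  0.2] w 51.3 j [-0.13  0.65 -0.17  2.04  0.22  0.48  1.08]
{"x": 0.0005, "y": 0.0016, "z": 0.0099, "ax": 0.0, "ay": -0.1, "az": -0.1},{"x": 0.0005, "y": 0.0016, "z": 0.0099, "ax": 0.0, "ay": -0.1, "az": -0.1},{"x": 0.0005, "y": 0.0016, "z": 0.0098, "ax": 0.0, "ay": -0.1, "az": -0.1},{"x": 0.0005, "y": 0.0016, "z": 0.0098, "ax": 0.0, "ay": -0.1, "az": -0.1}
```

```bash

python3 -m inch '[{"x":0.001,"y":0.003,"z":0.005,"ax":0,"ay":-0.2,"az":0},{"x":0.001,"y":0.003,"z":0.008,"ax":0,"ay":-0.2,"az":0},{"x":0,"y":0,"z":0.011,"ax":0,"ay":0,"az":0},{"x":0,"y":0,"z":0.012,"ax":0,"ay":0,"az":0},{"x":0,"y":0,"z":0.012,"ax":0,"ay":0,"az":0},{"x":0,"y":0,"z":0.01,"ax":0,"ay":0,"az":0},{"x":0,"y":0,"z":0.004,"ax":0,"ay":0,"az":0},{"x":0,"y":0,"z":0,"ax":0,"ay":0,"az":0},{"x":0,"y":0,"z":0,"ax":0,"ay":0,"az":0},{"x":0,"y":0,"z":0,"ax":0,"ay":0,"az":0}]'; python3 plan.py 431.5 78 86 179 3
```

```text
t: 26.1
eef_pos: [432.9, 75.4, 112.4]
tcp_rot: [-0.001, 0.015, 1.0, 0.0]
contact_force: [0.4, -0.7, -0.6]
grip_width: 51.1
t 26.1 [432.9  75.4 112.4] psi 178.3 zax [-0.001  0.001 -1.   ] F [ 0.4 -0.7 -0.6] w 51.1 j [-0.19  0.78 -0.1   2.11  0.26  0.27  1.03]
{"x": 0.0005, "y": 0.0008, "z": 0.0088, "ax": 0.0, "ay": 0.0, "az": -0.2},{"x": 0.0005, "y": 0.0008, "z": 0.0088, "ax": 0.0, "ay": 0.0, "az": -0.2},{"x": 0.0005, "y": 0.0008, "z": 0.0088, "ax": 0.0, "ay": 0.0, "az": -0.2}
```

```bash

python3 -m inch '[{"x":0.001,"y":0.002,"z":0.003,"ax":0,"ay":0,"az":-0.3},{"x":0.0005,"y":0.001,"z":0.007,"ax":0,"ay":0,"az":-0.3},{"x":0,"y":0,"z":0.008,"ax":0,"ay":0,"az":0},{"x":0,"y":0,"z":0.005,"ax":0,"ay":0,"az":0},{"x":0,"y":0,"z":0.003,"ax":0,"ay":0,"az":0},{"x":0,"y":0,"z":0,"ax":0,"ay":0,"az":0},{"x":0,"y":0,"z":0,"ax":0,"ay":0,"az":0},{"x":0,"y":0,"z":0,"ax":0,"ay":0,"az":0},{"x":0,"y":0,"z":0,"ax":0,"ay":0,"az":0},{"x":0,"y":0,"z":0,"ax":0,"ay":0,"az":0}]'; python3 plan.py 431.5 78 86 179 1
python3 - <<'E'
from prof import *; from units import U
d=cam("scene"); overlay(d,[],"pics/s5.png",(280,130,400,230),6)
E
```

```text
t: 27.35
eef_pos: [431.5, 78.7, 84.9]
tcp_rot: [-0.0, 0.01, 1.0, 0.0]
contact_force: [0.2, 0.3, 0.3]
grip_width: 51.4
t 27.35 [431.5  78.7  84.9] psi 178.9 zax [-0.     0.001 -1.   ] F [0.2 0.3 0.3] w 51.4 j [-0.22  0.84 -0.07  2.13  0.27  0.18  1.02]
{"x": 0.0, "y": -0.0007, "z": -0.0011, "ax": 0.0, "ay": 0.0, "az": -0.1}
```

View pics/s5.png

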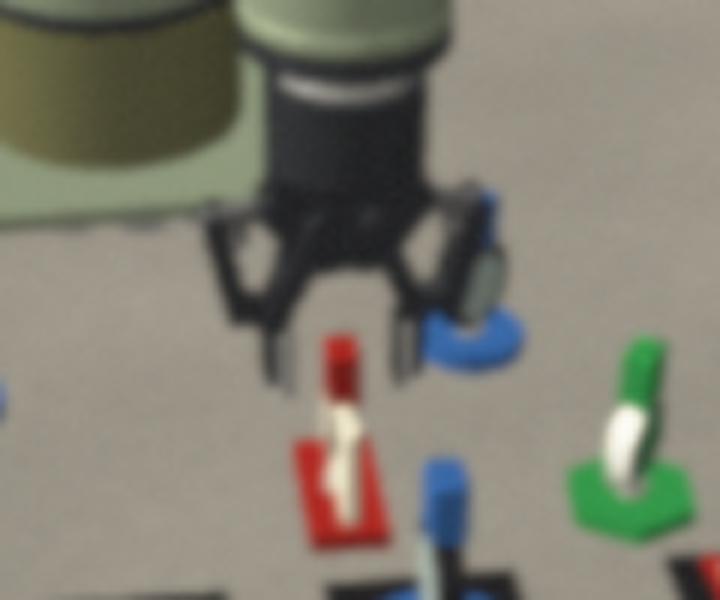

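```bash

python3 -m inch '[{"x":0,"y":0,"z":0,"ax":0,"ay":0,"az":0},{"x":0,"y":0,"z":0,"ax":0,"ay":0,"az":0},{"x":0,"y":0,"z":0,"ax":0,"ay":0,"az":0},{"x":0,"y":0,"z":0,"ax":0,"ay":0,"az":0},{"x":0,"y":0,"z":0,"ax":0,"ay":0,"az":0},{"x":0,"y":0,"z":0,"ax":0,"ay":0,"az":0},{"x":0,"y":0,"z":0,"ax":0,"ay":0,"az":0},{"x":0,"y":0,"z":0,"ax":0,"ay":0,"az":0},{"x":0,"y":0,"z":0,"ax":0,"ay":0,"az":0},{"x":0,"y":0,"z":0,"ax":0,"ay":0,"az":0}]' 0 30; python3 plan.py 431.5 78.7 260 179 4 622.6 243.8 240 178.5 7

```

```text
t: 28.65
eef_pos: [431.5, 78.7, 84.9]
tcp_rot: [-0.0, 0.01, 1.0, 0.0]
contact_force: [-0.4, -0.4, 2.1]
grip_width: 15.6
t 28.65 [431.5  78.7  84.9] psi 178.9 zax [-0.     0.001 -1.   ] F [-0.4 -0.4  2.1] w 15.6 j [-0.22  0.84 -0.07  2.13  0.27  0.18  1.02]
{"x": 0.0, "y": 0.0, "z": -0.0438, "ax": 0.0, "ay": 0.0, "az": 0.0},{"x": 0.0, "y": 0.0, "z": -0.0438, "ax": 0.0, "ay": 0.0, "az": 0.0},{"x": 0.0, "y": 0.0, "z": -0.0438, "ax": 0.0, "ay": 0.0, "az": 0.0},{"x": 0.0, "y": 0.0, "z": -0.0438, "ax": 0.0, "ay": 0.0, "az": 0.0}
{"x": -0.0269, "y": 0.0241, "z": 0.0029, "ax": 0.0, "ay": 0.0, "az": 0.1},{"x": -0.0269, "y": 0.0241, "z": 0.0029, "ax": 0.0, "ay": 0.0, "az": 0.1},{"x": -0.0268, "y": 0.0241, "z": 0.0029, "ax": 0.0, "ay": 0.0, "az": 0.1},{"x": -0.0268, "y": 0.0242, "z": 0.0029, "ax": 0.0, "ay": 0.0, "az": 0.1},{"x": -0.0268, "y": 0.0242, "z": 0.0029, "ax": 0.0, "ay": 0.0, "az": 0.1},{"x": -0.0267, "y": 0.0242, "z": 0.0029, "ax": 0.0, "ay": 0.0, "az": 0.1},{"x": -0.0267, "y": 0.0243, "z": 0.0029, "ax": 0.0, "ay": 0.0, "az": 0.1}
```

```bash

python3 -m inch '[{"x":0,"y":0,"z":-0.025,"ax":0,"ay":0,"az":0},{"x":0,"y":0,"z":-0.045,"ax":0,"ay":0,"az":0},{"x":0,"y":0,"z":-0.045,"ax":0,"ay":0,"az":0},{"x":-0.027,"y":0.024,"z":0,"ax":0,"ay":0,"az":0},{"x":-0.027,"y":0.024,"z":0,"ax":0,"ay":0,"az":0},{"x":-0.027,"y":0.024,"z":0,"ax":0,"ay":0,"az":0.2},{"x":-0.027,"y":0.024,"z":0,"ax":0,"ay":0,"az":0.2},{"x":-0.026,"y":0.024,"z":0,"ax":0,"ay":0,"az":0},{"x":-0.018,"y":0.018,"z":0,"ax":0,"ay":0,"az":0},{"x":-0.006,"y":0.006,"z":0,"ax":0,"ay":0,"az":0}]'; python3 plan.py 622.6 243.8 160 178.5 5

```

```text
t: 29.9
eef_pos: [595.3, 222.3, 201.5]
tcp_rot: [-0.003, 0.014, 1.0, -0.001]
contact_force: [-1.0, -0.2, -3.4]
grip_width: 15.4
t 29.9 [595.3 222.3 201.5] psi 178.4 zax [-0.006 -0.001 -1.   ] F [-1.  -0.2 -3.4] w 15.4 j [-0.33  0.86 -0.18  1.29  0.16  1.    1.01]
{"x": -0.0054, "y": 0.0045, "z": 0.0083, "ax": 0.0, "ay": -0.1, "az": 0.0},{"x": -0.0054, "y": 0.0045, "z": 0.0083, "ax": 0.0, "ay": -0.1, "az": 0.0},{"x": -0.0054, "y": 0.0044, "z": 0.0083, "ax": 0.0, "ay": -0.1, "az": 0.0},{"x": -0.0054, "y": 0.0044, "z": 0.0083, "ax": 0.0, "ay": -0.1, "az": 0.0},{"x": -0.0054, "y": 0.0044, "z": 0.0083, "ax": 0.0, "ay": -0.1, "az": 0.0}
```

```bash

python3 -m inch '[{"x":-0.0055,"y":0.0045,"z":0.003,"ax":0,"ay":-0.1,"az":0},{"x":-0.0055,"y":0.0045,"z":0.006,"ax":0,"ay":-0.1,"az":0},{"x":-0.0055,"y":0.0045,"z":0.008,"ax":0,"ay":-0.1,"az":0},{"x":-0.0055,"y":0.0045,"z":0.01,"ax":0,"ay":-0.1,"az":0},{"x":-0.004,"y":0.0025,"z":0.009,"ax":0,"ay":0,"az":0},{"x":0,"y":0,"z":0.008,"ax":0,"ay":0,"az":0},{"x":0,"y":0,"z":0.005,"ax":0,"ay":0,"az":0},{"x":0,"y":0,"z":0.002,"ax":0,"ay":0,"az":0},{"x":0,"y":0,"z":0,"ax":0,"ay":0,"az":0},{"x":0,"y":0,"z":0,"ax":0,"ay":0,"az":0}]'; python3 plan.py 622.6 243.8 144 178.5 2

```

```text
t: 31.15
eef_pos: [622.5, 241.4, 146.3]
tcp_rot: [0.0, 0.014, 1.0, -0.002]
contact_force: [0.2, 0.5, -2.2]
grip_width: 15.6
t 31.15 [622.5 241.4 146.3] psi 178.4 zax [-0.    -0.003 -1.   ] F [ 0.2  0.5 -2.2] w 15.6 j [-0.35  0.98 -0.17  1.21  0.18  0.97  1.  ]
{"x": 0.0, "y": 0.0012, "z": 0.0011, "ax": -0.1, "ay": 0.0, "az": -0.1},{"x": 0.0, "y": 0.0012, "z": 0.0011, "ax": -0.1, "ay": 0.0, "az": -0.1}
```

```bash

python3 -m inch '[{"x":0,"y":0.0012,"z":0,"ax":-0.1,"ay":0,"az":-0.1},{"x":0,"y":0.0012,"z":0.0015,"ax":-0.1,"ay":0,"az":0},{"x":0,"y":0,"z":0.0015,"ax":0,"ay":0,"az":0},{"x":0,"y":0,"z":0.0015,"ax":0,"ay":0,"az":0},{"x":0,"y":0,"z":0,"ax":0,"ay":0,"az":0},{"x":0,"y":0,"z":0,"ax":0,"ay":0,"az":0},{"x":0,"y":0,"z":0,"ax":0,"ay":0,"az":0},{"x":0,"y":0,"z":0,"ax":0,"ay":0,"az":0},{"x":0,"y":0,"z":0,"ax":0,"ay":0,"az":0},{"x":0,"y":0,"z":0,"ax":0,"ay":0,"az":0}]'; python3 plan.py 622.6 243.8 140 178.5 1
cat > oblong.py <<'E'
from prof import *
np.set_printoptions(linewidth=220)
d=cam("scene")
i0=cv2.imread("pics/scene0.png")[:,:,::-1]; d0=dict(d); d0["img"]=i0
for e in (d0,d):
  for y in(230,258):
    p=prof(e,[630,y,55],[690,y,55],31,w=3); print("x630.. y",y,p[:,1].astype(int))
  for x in (595,650):
    p=prof(e,[x,205,55],[x,285,55],41); print("y205..285/2 x",x,p[:,1].astype(int))
overlay(d,[],"pics/s6.png",(370,170,470,270),6)
E
python3 oblong.py
```

```text
t: 32.4
eef_pos: [622.7, 244.0, 141.9]
tcp_rot: [0.0, 0.013, 1.0, 0.0]
contact_force: [-0.1, -0.5, -2.2]
grip_width: 15.2
t 32.4 [622.7 244.  141.9] psi 178.5 zax [ 0.001  0.001 -1.   ] F [-0.1 -0.5 -2.2] w 15.2 j [-0.35  0.98 -0.17  1.21  0.18  0.96  1.  ]
{"x": 0.0001, "y": -0.0002, "z": 0.0019, "ax": 0.1, "ay": 0.0, "az": 0.0}
x630.. y 230 [213 214 215 217 219 220 220 220 220 219 219 219 219 219 216 209 195 171 141 105  76  51  41  36  40  45  57  65  70  70  65]
x630.. y 258 [228 227 227 227 227 227 227 227 227 227 227 227 227 226 224 218 207 183 154 117  86  59  44  37  41  48  69  91 113 133 142]
y205..285/2 x 595 [ 52  40  36  35  34  34  36  42  59  90 132 175 207 222 227 228 228 228 228 228 228 228 228 228 228 228 228 228 226 219 200 164 120  78  51  39  36  35  36  41  54]
y205..285/2 x 650 [ 37  33  34  33  34  35  38  49  75 114 161 198 219 226 228 228 228 228 228 228 228 228 228 228 228 228 228 227 223 209 179 136  92  59  42  37  35  34  37  46  62]
x630.. y 230 [40 41 41 41 41 41 40 41 41 40 39 38 36 35 33 33 34 37 39 40 39 38 37 36 41 47 60 69 74 74 68]
x630.. y 258 [188 175 164 152 140 128 114  98  81  65  52  42  37  33  31  30  30  32  36  39  39  38  37  36  42  50  72  95 118 137 146]
y205..285/2 x 595 [ 53  41  37  35  35  36  36  38  41  41  41  40  41  41  41  40  41  42  45  58  86 125 166 195 204 198 188 190 204 219 229 231 230 223 205 181 158 138 115  91  77]
y205..285/2 x 650 [ 40  37  36  35  35  36  37  39  40  40  40  40  39  38  38  38  38  39  44  58  78  97 103  95  83  71  61  50  44  41  39  38  39  39  38  38  37  37  40  49  65]
```

View pics/s6.png

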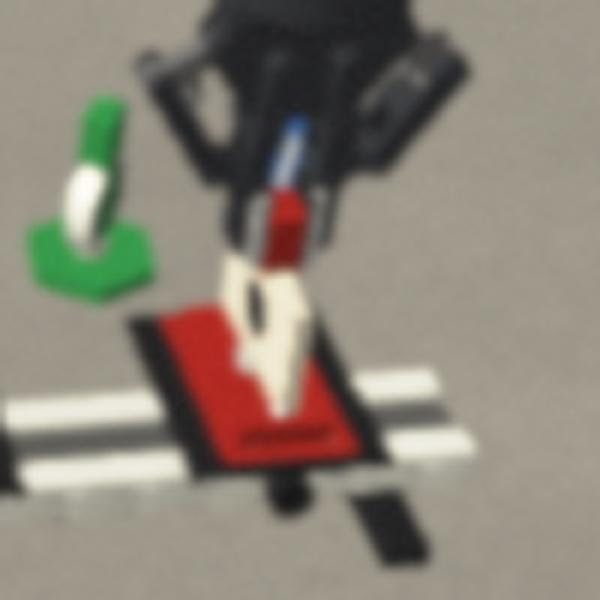

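```bash

python3 -m inch '[{"x":0.001,"y":0.0008,"z":0,"ax":0,"ay":0,"az":0},{"x":0.001,"y":0.0008,"z":0,"ax":0,"ay":0,"az":0},{"x":0,"y":0,"z":0,"ax":0,"ay":0,"az":0},{"x":0,"y":0,"z":0,"ax":0,"ay":0,"az":0},{"x":0,"y":0,"z":0,"ax":0,"ay":0,"az":0},{"x":0,"y":0,"z":0,"ax":0,"ay":0,"az":0},{"x":0,"y":0,"z":0,"ax":0,"ay":0,"az":0},{"x":0,"y":0,"z":0,"ax":0,"ay":0,"az":0},{"x":0,"y":0,"z":0,"ax":0,"ay":0,"az":0},{"x":0,"y":0,"z":0,"ax":0,"ay":0,"az":0}]'; python3 plan.py 622.6 243.8 140 178.5 1
python3 oblong.py | tail -4
```

```text
t: 33.7
eef_pos: [620.6, 245.8, 141.9]
tcp_rot: [0.0, 0.013, 1.0, 0.0]
contact_force: [0.2, 0.6, -3.4]
grip_width: 15.3
t 33.7 [620.6 245.8 141.9] psi 178.5 zax [ 0.001  0.001 -1.   ] F [ 0.2  0.6 -3.4] w 15.3 j [-0.35  0.98 -0.17  1.22  0.18  0.95  0.99]
{"x": -0.002, "y": -0.0019, "z": 0.0019, "ax": 0.1, "ay": 0.0, "az": 0.0}
x630.. y 230 [ 67  63  61  63  64  66  66  66  66  65  64  63  62  65  69  79  91 100  99  86  69  51  43  37  41  47  59  67  73  73  67]
x630.. y 258 [197 185 174 160 147 131 114  94  76  59  46  39  35  39  46  63  80  94  98  87  73  55  44  38  42  50  72  95 118 138 147]
y205..285/2 x 595 [ 54  41  37  35  35  35  38  42  51  66  84  95  90  74  57  46  42  41  43  51  69 102 143 182 208 218 215 210 212 220 228 231 231 225 210 191 170 148 123  98  83]
y205..285/2 x 650 [40 37 36 35 36 37 38 44 58 75 88 87 73 55 42 39 38 38 38 39 43 50 58 63 65 63 57 48 42 39 39 38 38 38 39 37 36 36 39 48 65]
```

View pics/s6.png

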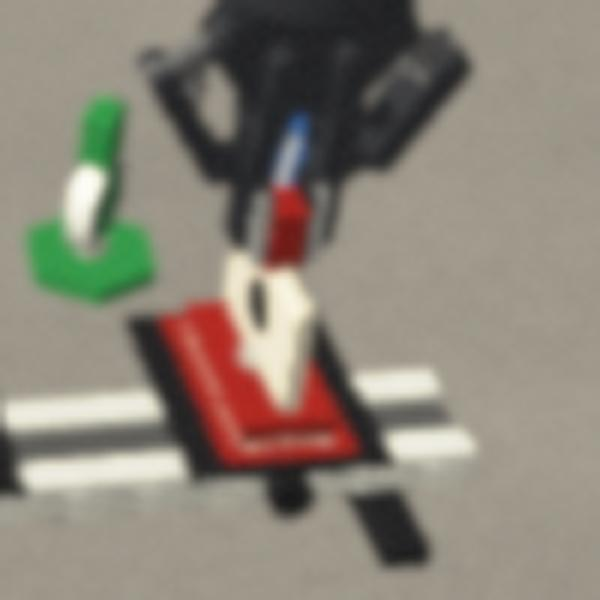

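```bash

python3 -m inch '[{"x":0,"y":-0.0005,"z":0,"ax":0,"ay":0,"az":0},{"x":0,"y":0,"z":0.001,"ax":0,"ay":0,"az":0},{"x":0,"y":0,"z":0.001,"ax":0,"ay":0,"az":0},{"x":0,"y":0,"z":0,"ax":0,"ay":0,"az":0},{"x":0,"y":0,"z":0,"ax":0,"ay":0,"az":0},{"x":0,"y":0,"z":0,"ax":0,"ay":0,"az":0},{"x":0,"y":0,"z":0,"ax":0,"ay":0,"az":0},{"x":0,"y":0,"z":0,"ax":0,"ay":0,"az":0},{"x":0,"y":0,"z":0,"ax":0,"ay":0,"az":0},{"x":0,"y":0,"z":0,"ax":0,"ay":0,"az":0}]'; python3 plan.py 620.6 245.3 140 178.5 1
python3 oblong.py | tail -4
```

```text
t: 35.0
eef_pos: [620.6, 245.3, 140.2]
tcp_rot: [0.0, 0.013, 1.0, 0.001]
contact_force: [-1.7, 0.1, -0.1]
grip_width: 15.5
t 35.0 [620.6 245.3 140.2] psi 178.5 zax [ 0.001  0.001 -1.   ] F [-1.7  0.1 -0.1] w 15.5 j [-0.35  0.98 -0.17  1.22  0.18  0.95  0.99]
{"x": 0.0, "y": 0.0, "z": 0.0002, "ax": 0.1, "ay": 0.0, "az": 0.0}
x630.. y 230 [48 52 55 60 63 65 65 64 63 61 58 56 55 58 62 73 87 98 98 86 69 51 42 36 41 46 59 69 74 74 68]
x630.. y 258 [192 179 167 154 142 128 113  97  82  65  51  43  39  41  48  65  81  94  98  88  74  55  44  38  42  50  72  95 118 137 147]
y205..285/2 x 595 [ 54  42  36  35  35  36  38  42  50  65  79  86  79  65  51  44  42  42  45  56  83 123 166 199 213 210 199 195 205 218 228 231 229 223 206 182 159 139 116  92  77]
y205..285/2 x 650 [39 36 34 35 36 36 38 44 53 66 77 77 66 51 42 38 38 39 40 45 55 67 76 77 76 71 62 52 44 40 39 39 39 39 38 37 36 36 38 48 65]
```

View pics/s6.png

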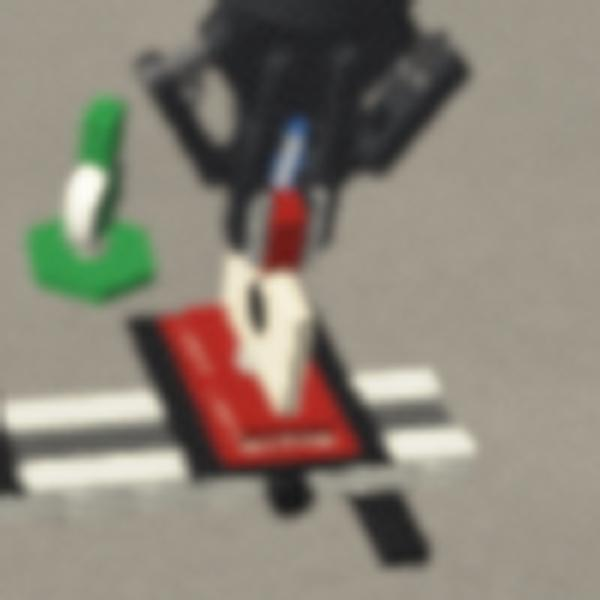

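```bash

python3 -m inch '[{"x":0,"y":0,"z":-0.0012,"ax":0,"ay":0,"az":0},{"x":0,"y":0,"z":0,"ax":0,"ay":0,"az":0},{"x":-0.0011,"y":-0.0006,"z":0,"ax":0,"ay":0,"az":0},{"x":0,"y":0,"z":0,"ax":0,"ay":0,"az":0},{"x":0,"y":0,"z":0.001,"ax":0,"ay":0,"az":0},{"x":0,"y":0,"z":0.0005,"ax":0,"ay":0,"az":0},{"x":0,"y":0,"z":0,"ax":0,"ay":0,"az":0},{"x":0,"y":0,"z":0,"ax":0,"ay":0,"az":0},{"x":0,"y":0,"z":0,"ax":0,"ay":0,"az":0},{"x":0,"y":0,"z":0,"ax":0,"ay":0,"az":0}]'; python3 plan.py 620.6 245.3 140 178.5 1
sed -i 's/im=d\["img"\].astype(np.float32)/im=255*(d["img"].astype(np.float32)\/255)**2.2/' prof.py
python3 oblong.py | tail -4
```

```text
t: 36.3
eef_pos: [621.6, 244.6, 140.2]
tcp_rot: [0.0, 0.013, 1.0, 0.001]
contact_force: [-1.2, 0.9, 0.0]
grip_width: 15.4
t 36.3 [621.6 244.6 140.2] psi 178.5 zax [ 0.001  0.001 -1.   ] F [-1.2  0.9  0. ] w 15.4 j [-0.35  0.98 -0.17  1.22  0.18  0.95  0.99]
{"x": 0.001, "y": 0.0006, "z": 0.0002, "ax": 0.1, "ay": 0.0, "az": 0.0}
x630.. y 230 [ 4  4  4  4  4  4  4  4  4  4  4  4  4  3  4  5  7  9 10  8  7  5  4  3  5  6 11 15 19 19 17]
x630.. y 258 [137 119 103  87  73  60  47  34  24  15   9   6   4   4   4   6   7  10  11   9   7   5   4   3   4   7  17  30  48  65  76]
y205..285/2 x 595 [  8   4   3   3   3   3   3   4   4   4   4   4   4   4   4   4   4   4   5  10  24  54  98 137 150 140 128 135 159 183 201 206 204 192 162 125  96  72  52  32  21]
y205..285/2 x 650 [ 4  3  3  3  3  3  3  4  4  4  4  4  4  4  4  4  4  4  5  9 19 30 37 35 28 21 14  9  5  4  4  4  4  4  4  3  3  3  4  7 14]
```

View pics/s6.png

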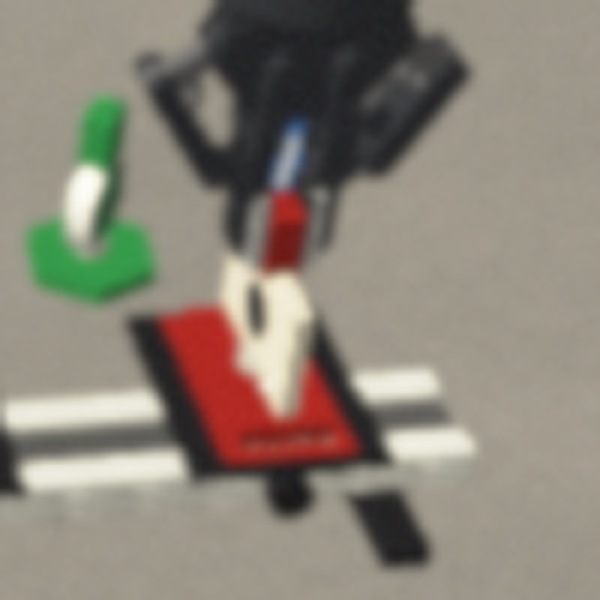

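```bash

python3 -m inch '[{"x":0,"y":0,"z":0,"ax":0,"ay":0,"az":0},{"x":0,"y":0,"z":0,"ax":0,"ay":0,"az":0},{"x":0,"y":0,"z":0,"ax":0,"ay":0,"az":0},{"x":0,"y":0,"z":0,"ax":0,"ay":0,"az":0},{"x":0,"y":0,"z":0,"ax":0,"ay":0,"az":0},{"x":0,"y":0,"z":-0.01,"ax":0,"ay":0,"az":0},{"x":0,"y":0,"z":-0.025,"ax":0,"ay":0,"az":0},{"x":0,"y":0,"z":-0.035,"ax":0,"ay":0,"az":0},{"x":0.0,"y":0,"z":-0.02,"ax":0,"ay":0,"az":0},{"x":0,"y":0,"z":0,"ax":0,"ay":0,"az":0}]' 0.6; python3 plan.py 457.3 221 190 146 8
cat > hexfit.py <<'E'
from ov import *
d=cam("top"); d["img"]=cv2.imread("pics/top0.png")[:,:,::-1]
m=masks(d)["green"]; 
b=[x for x in blobs(m,100) if x[0][1]>180][0]
cs,_=cv2.findContours(b[2].astype(np.uint8),cv2.RETR_EXTERNAL,cv2.CHAIN_APPROX_NONE)
W=px2w(d,cs[0].reshape(-1,2),7)[:,:2]
from scipy.optimize import least_squares
def f(p):
    x,y,a,r=p; q=W-[x,y]; an=np.radians(a)+np.arange(6)*np.pi/3
    return (q@np.array([np.cos(an),np.sin(an)])).max(1)-r
for a0 in(-40,-30,-20):
    s=least_squares(f,[457,221,a0,30],loss="soft_l1"); print(s.x.round(2),s.cost.round(1),abs(s.fun).max().round(1))
E
python3 hexfit.py
```

```text
t: 37.6
eef_pos: [621.8, 244.7, 235.8]
tcp_rot: [0.001, 0.013, 1.0, 0.001]
contact_force: [0.1, 0.3, -0.3]
grip_width: 51.2
t 37.6 [621.8 244.7 235.8] psi 178.5 zax [ 0.003  0.002 -1.   ] F [ 0.1  0.3 -0.3] w 51.2 j [-0.35  0.88 -0.18  1.11  0.15  1.16  1.02]
{"x": 0.0205, "y": -0.0035, "z": 0.0057, "ax": 0.0, "ay": 0.0, "az": 4.1},{"x": 0.0202, "y": -0.005, "z": 0.0057, "ax": 0.0, "ay": 0.0, "az": 4.1},{"x": 0.0198, "y": -0.0064, "z": 0.0057, "ax": 0.0, "ay": 0.0, "az": 4.1},{"x": 0.0193, "y": -0.0078, "z": 0.0057, "ax": 0.0, "ay": 0.0, "az": 4.1},{"x": 0.0187, "y": -0.0091, "z": 0.0057, "ax": 0.0, "ay": 0.0, "az": 4.1},{"x": 0.018, "y": -0.0104, "z": 0.0057, "ax": 0.0, "ay": 0.0, "az": 4.1},{"x": 0.0172, "y": -0.0117, "z": 0.0057, "ax": 0.0, "ay": 0.0, "az": 4.1},{"x": 0.0163, "y": -0.0128, "z": 0.0057, "ax": 0.0, "ay": 0.0, "az": 4.1}
[457.67 220.62 -36.48  28.  ] 160.6 16.6
[457.67 220.62 -36.48  28.  ] 160.6 16.6
[457.67 220.62 -36.48  28.  ] 160.6 16.6
```

```bash

python3 -m inch '[{"x":0.0205,"y":-0.0035,"z":0,"ax":0,"ay":0,"az":4.3},{"x":0.020,"y":-0.005,"z":0.002,"ax":0,"ay":0,"az":4.3},{"x":0.0195,"y":-0.0065,"z":0.005,"ax":0,"ay":0,"az":4.3},{"x":0.019,"y":-0.008,"z":0.007,"ax":0,"ay":0,"az":4.3},{"x":0.0185,"y":-0.0095,"z":0.008,"ax":0,"ay":0,"az":4.3},{"x":0.018,"y":-0.0105,"z":0.008,"ax":0,"ay":0,"az":4.3},{"x":0.017,"y":-0.012,"z":0.008,"ax":0,"ay":0,"az":4.3},{"x":0.008,"y":-0.006,"z":0.006,"ax":0,"ay":0,"az":3},{"x":0,"y":0,"z":0.003,"ax":0,"ay":0,"az":0},{"x":0,"y":0,"z":0,"ax":0,"ay":0,"az":0}]'; python3 plan.py 457.6 220.7 130 144 4
```

```text
t: 38.9
eef_pos: [460.3, 222.0, 180.4]
tcp_rot: [-0.003, 0.306, 0.952, -0.002]
contact_force: [-0.8, -0.6, -0.1]
grip_width: 51.2
t 38.9 [460.3 222.  180.4] psi 144.4 zax [-0.007 -0.002 -1.   ] F [-0.8 -0.6 -0.1] w 51.2 j [-0.51  0.72 -0.01  1.8   0.01  0.63  0.43]
{"x": 0.0003, "y": -0.0006, "z": 0.0126, "ax": -0.1, "ay": -0.1, "az": 0.1},{"x": 0.0003, "y": -0.0006, "z": 0.0126, "ax": -0.1, "ay": -0.1, "az": 0.1},{"x": 0.0003, "y": -0.0006, "z": 0.0126, "ax": -0.1, "ay": -0.1, "az": 0.1},{"x": 0.0003, "y": -0.0006, "z": 0.0126, "ax": -0.1, "ay": -0.1, "az": 0.1}
```

```bash

python3 -m inch '[{"x":0.0006,"y":-0.001,"z":0.006,"ax":-0.2,"ay":-0.2,"az":0.2},{"x":0.0006,"y":-0.001,"z":0.01,"ax":-0.2,"ay":-0.2,"az":0},{"x":0,"y":0,"z":0.012,"ax":0,"ay":0,"az":0},{"x":0,"y":0,"z":0.012,"ax":0,"ay":0,"az":0},{"x":0,"y":0,"z":0.012,"ax":0,"ay":0,"az":0},{"x":0,"y":0,"z":0.01,"ax":0,"ay":0,"az":0},{"x":0,"y":0,"z":0.005,"ax":0,"ay":0,"az":0},{"x":0,"y":0,"z":0,"ax":0,"ay":0,"az":0},{"x":0,"y":0,"z":0,"ax":0,"ay":0,"az":0},{"x":0,"y":0,"z":0,"ax":0,"ay":0,"az":0}]'; python3 plan.py 457.6 220.7 86 144 3
```

```text
t: 40.15
eef_pos: [459.5, 220.8, 109.1]
tcp_rot: [0.002, 0.307, 0.952, 0.001]
contact_force: [-0.1, -1.3, -1.0]
grip_width: 51.0
t 40.15 [459.5 220.8 109.1] psi 144.2 zax [ 0.004 -0.    -1.   ] F [-0.1 -1.3 -1. ] w 51.0 j [-0.51  0.84 -0.01  1.87  0.02  0.43  0.42]
{"x": 0.0005, "y": -0.0004, "z": 0.0077, "ax": 0.0, "ay": 0.1, "az": 0.1},{"x": 0.0005, "y": -0.0004, "z": 0.0077, "ax": 0.0, "ay": 0.1, "az": 0.1},{"x": 0.0005, "y": -0.0004, "z": 0.0077, "ax": 0.0, "ay": 0.1, "az": 0.1}
```

```bash

python3 -m inch '[{"x":0.0015,"y":-0.001,"z":0.003,"ax":0,"ay":0.2,"az":0},{"x":0,"y":0,"z":0.006,"ax":0,"ay":0,"az":0},{"x":0,"y":0,"z":0.007,"ax":0,"ay":0,"az":0},{"x":0,"y":0,"z":0.005,"ax":0,"ay":0,"az":0},{"x":0,"y":0,"z":0.002,"ax":0,"ay":0,"az":0},{"x":0,"y":0,"z":0,"ax":0,"ay":0,"az":0},{"x":0,"y":0,"z":0,"ax":0,"ay":0,"az":0},{"x":0,"y":0,"z":0,"ax":0,"ay":0,"az":0},{"x":0,"y":0,"z":0,"ax":0,"ay":0,"az":0},{"x":0,"y":0,"z":0,"ax":0,"ay":0,"az":0}]'; python3 plan.py 457.6 220.7 86 144 1
python3 - <<'E'
from prof import *; from units import U
d=cam("scene"); overlay(d,[],"pics/s7.png",(330,130,450,230),6)
E
```

```text
t: 41.4
eef_pos: [457.8, 221.0, 84.8]
tcp_rot: [0.001, 0.307, 0.952, 0.001]
contact_force: [0.1, -0.3, 0.2]
grip_width: 51.5
t 41.4 [457.8 221.   84.8] psi 144.2 zax [ 0.002  0.002 -1.   ] F [ 0.1 -0.3  0.2] w 51.5 j [-0.51  0.88 -0.01  1.89  0.02  0.37  0.42]
{"x": 0.0, "y": -0.0004, "z": -0.0012, "ax": 0.2, "ay": 0.0, "az": 0.2}
```

View pics/s7.png

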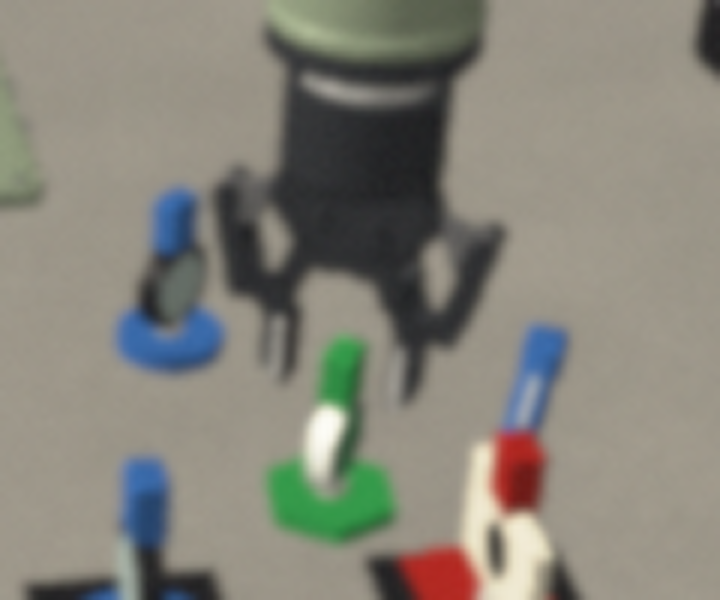

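```bash

python3 -m inch '[{"x":0,"y":0,"z":0,"ax":0.15,"ay":0,"az":0},{"x":0,"y":0,"z":0,"ax":0,"ay":0,"az":0},{"x":0,"y":0,"z":0,"ax":0,"ay":0,"az":0},{"x":0,"y":0,"z":0,"ax":0,"ay":0,"az":0},{"x":0,"y":0,"z":0,"ax":0,"ay":0,"az":0},{"x":0,"y":0,"z":0,"ax":0,"ay":0,"az":0},{"x":0,"y":0,"z":0,"ax":0,"ay":0,"az":0},{"x":0,"y":0,"z":0,"ax":0,"ay":0,"az":0},{"x":0,"y":0,"z":0,"ax":0,"ay":0,"az":0},{"x":0,"y":0,"z":0,"ax":0,"ay":0,"az":0}]' 0 30; python3 plan.py
python3 -m inch '[{"x":0,"y":0,"z":-0.025,"ax":0,"ay":0,"az":0},{"x":0,"y":0,"z":-0.04,"ax":0,"ay":0,"az":0},{"x":0,"y":0,"z":-0.04,"ax":0,"ay":0,"az":0},{"x":0,"y":0,"z":-0.04,"ax":0,"ay":0,"az":0},{"x":0,"y":0,"z":-0.025,"ax":0,"ay":0,"az":0},{"x":0,"y":0,"z":0,"ax":0,"ay":0,"az":0},{"x":0,"y":0,"z":0,"ax":0,"ay":0,"az":0},{"x":0,"y":0,"z":0,"ax":0,"ay":0,"az":0},{"x":0,"y":0,"z":0,"ax":0,"ay":0,"az":0},{"x":0,"y":0,"z":0,"ax":0,"ay":0,"az":0}]'
python3 plan.py 615 -40.4 250 178.5 9

```

```text
t: 42.7
eef_pos: [457.7, 221.0, 84.7]
tcp_rot: [0.0, 0.307, 0.952, 0.0]
contact_force: [0.2, -0.4, -0.5]
grip_width: 15.4
t 42.7 [457.7 221.   84.7] psi 144.2 zax [ 0.  0. -1.] F [ 0.2 -0.4 -0.5] w 15.4 j [-0.51  0.88 -0.01  1.89  0.02  0.37  0.42]
t: 43.95
eef_pos: [456.3, 220.3, 256.9]
tcp_rot: [-0.002, 0.307, 0.952, -0.002]
contact_force: [0.3, -0.2, -1.6]
grip_width: 15.5
t 43.95 [456.3 220.3 256.9] psi 144.2 zax [-0.005 -0.003 -1.   ] F [ 0.3 -0.2 -1.6] w 15.5 j [-0.51  0.6  -0.01  1.71  0.01  0.83  0.43]
{"x": -0.0312, "y": -0.0132, "z": 0.0008, "ax": 0.0, "ay": 0.0, "az": -3.8},{"x": -0.0303, "y": -0.0152, "z": 0.0008, "ax": 0.0, "ay": 0.0, "az": -3.8},{"x": -0.0292, "y": -0.0172, "z": 0.0008, "ax": 0.0, "ay": 0.0, "az": -3.8},{"x": -0.028, "y": -0.0191, "z": 0.0008, "ax": 0.0, "ay": 0.0, "az": -3.8},{"x": -0.0267, "y": -0.0209, "z": 0.0008, "ax": 0.0, "ay": 0.0, "az": -3.8},{"x": -0.0252, "y": -0.0227, "z": 0.0008, "ax": 0.0, "ay": 0.0, "az": -3.8},{"x": -0.0237, "y": -0.0243, "z": 0.0008, "ax": 0.0, "ay": 0.0, "az": -3.8},{"x": -0.022, "y": -0.0258, "z": 0.0008, "ax": 0.0, "ay": 0.0, "az": -3.8},{"x": -0.0202, "y": -0.0272, "z": 0.0008, "ax": 0.0, "ay": 0.0, "az": -3.8}
```

Contact height will be 84.7+55 = 139.7.

```bash

python3 -m inch '[{"x":-0.031,"y":-0.013,"z":0,"ax":0,"ay":0,"az":-3.8},{"x":-0.030,"y":-0.015,"z":0,"ax":0,"ay":0,"az":-3.8},{"x":-0.029,"y":-0.017,"z":0,"ax":0,"ay":0,"az":-3.8},{"x":-0.028,"y":-0.019,"z":0,"ax":0,"ay":0,"az":-3.8},{"x":-0.0265,"y":-0.021,"z":0,"ax":0,"ay":0,"az":-3.8},{"x":-0.025,"y":-0.0225,"z":0,"ax":0,"ay":0,"az":-3.8},{"x":-0.0235,"y":-0.024,"z":0,"ax":0,"ay":0,"az":-3.8},{"x":-0.022,"y":-0.0255,"z":0,"ax":0,"ay":0,"az":-3.8},{"x":-0.012,"y":-0.014,"z":0,"ax":0,"ay":0,"az":-2},{"x":0,"y":0,"z":0,"ax":0,"ay":0,"az":0}]'; python3 plan.py 615 -40.4 165 178.5 8

```

```text
t: 45.2
eef_pos: [613.2, -31.3, 253.5]
tcp_rot: [-0.004, 0.02, 1.0, -0.001]
contact_force: [-0.1, 0.3, -1.5]
grip_width: 15.5
t 45.2 [613.2 -31.3 253.5] psi 177.7 zax [-0.009 -0.003 -1.   ] F [-0.1  0.3 -1.5] w 15.5 j [ 0.1   0.78 -0.22  1.31  0.17  1.08  1.39]
{"x": -0.0004, "y": -0.0011, "z": 0.0111, "ax": 0.0, "ay": -0.1, "az": -0.1},{"x": -0.0004, "y": -0.0011, "z": 0.0111, "ax": 0.0, "ay": -0.1, "az": -0.1},{"x": -0.0003, "y": -0.0011, "z": 0.0111, "ax": 0.0, "ay": -0.1, "az": -0.1},{"x": -0.0003, "y": -0.0011, "z": 0.0111, "ax": 0.0, "ay": -0.1, "az": -0.1},{"x": -0.0003, "y": -0.0011, "z": 0.0111, "ax": 0.0, "ay": -0.1, "az": -0.1},{"x": -0.0003, "y": -0.0011, "z": 0.0111, "ax": 0.0, "ay": -0.1, "az": -0.1},{"x": -0.0003, "y": -0.0011, "z": 0.0111, "ax": 0.0, "ay": -0.1, "az": -0.1},{"x": -0.0003, "y": -0.0011, "z": 0.0111, "ax": 0.0, "ay": -0.1, "az": -0.1}
```

```bash

python3 -m inch '[{"x":0,"y":-0.0025,"z":0.003,"ax":-0.1,"ay":-0.2,"az":-0.2},{"x":0,"y":-0.0025,"z":0.007,"ax":0,"ay":-0.2,"az":-0.2},{"x":0,"y":-0.002,"z":0.011,"ax":0,"ay":0,"az":-0.2},{"x":0,"y":-0.001,"z":0.014,"ax":0,"ay":0,"az":0},{"x":0,"y":0,"z":0.015,"ax":0,"ay":0,"az":0},{"x":0,"y":0,"z":0.013,"ax":0,"ay":0,"az":0},{"x":0,"y":0,"z":0.01,"ax":0,"ay":0,"az":0},{"x":0,"y":0,"z":0.005,"ax":0,"ay":0,"az":0},{"x":0,"y":0,"z":0.002,"ax":0,"ay":0,"az":0},{"x":0,"y":0,"z":0,"ax":0,"ay":0,"az":0}]'; python3 plan.py 615 -40.2 142.5 178.5 3

```

```text
t: 46.45
eef_pos: [611.4, -37.4, 167.2]
tcp_rot: [-0.002, 0.013, 1.0, -0.0]
contact_force: [-0.0, -0.1, -1.6]
grip_width: 15.4
t 46.45 [611.4 -37.4 167.2] psi 178.5 zax [-0.003 -0.    -1.   ] F [-0.  -0.1 -1.6] w 15.4 j [ 0.11  0.87 -0.21  1.43  0.21  0.87  1.38]
{"x": -0.0013, "y": -0.0009, "z": 0.0082, "ax": 0.0, "ay": -0.1, "az": 0.0},{"x": -0.0013, "y": -0.0009, "z": 0.0082, "ax": 0.0, "ay": -0.1, "az": 0.0},{"x": -0.0012, "y": -0.0009, "z": 0.0082, "ax": 0.0, "ay": -0.1, "az": 0.0}
```

```bash

python3 -m inch '[{"x":-0.0013,"y":-0.001,"z":0.003,"ax":0,"ay":-0.1,"az":0},{"x":-0.0013,"y":-0.001,"z":0.006,"ax":0,"ay":-0.1,"az":0},{"x":-0.001,"y":-0.0008,"z":0.006,"ax":0,"ay":0,"az":0},{"x":0,"y":0,"z":0.005,"ax":0,"ay":0,"az":0},{"x":0,"y":0,"z":0.003,"ax":0,"ay":0,"az":0},{"x":0,"y":0,"z":0.001,"ax":0,"ay":0,"az":0},{"x":0,"y":0,"z":0,"ax":0,"ay":0,"az":0},{"x":0,"y":0,"z":0,"ax":0,"ay":0,"az":0},{"x":0,"y":0,"z":0,"ax":0,"ay":0,"az":0},{"x":0,"y":0,"z":0,"ax":0,"ay":0,"az":0}]'; python3 plan.py 615 -40.2 139.7 178.5 1
cat > hexo.py <<'E'
from prof import *
np.set_printoptions(linewidth=220)
d=cam("scene")
d0=dict(d); d0["img"]=cv2.imread("pics/scene0.png")[:,:,::-1]
for e in (d0,d):
  for y in(-52,-30):
    p=prof(e,[630,y,55],[670,y,55],21,w=3); print("x630..670/2 y",y,p[:,0].astype(int))
  for x in (622,):
    p=prof(e,[x,-100,55],[x,20,55],61,w=2); print("y-100..20/2 x",x,p[:,0].astype(int))
overlay(d,[],"pics/s8.png",(250,170,360,270),6)
E
python3 hexo.py
```

```text
t: 47.7
eef_pos: [615.5, -40.6, 142.3]
tcp_rot: [0.001, 0.013, 1.0, -0.0]
contact_force: [0.3, 0.3, -1.5]
grip_width: 15.7
t 47.7 [615.5 -40.6 142.3] psi 178.5 zax [ 0.002 -0.    -1.   ] F [ 0.3  0.3 -1.5] w 15.7 j [ 0.11  0.91 -0.2   1.44  0.22  0.81  1.38]
{"x": 0.0005, "y": 0.0003, "z": 0.0026, "ax": 0.0, "ay": 0.1, "az": 0.0}
x630..670/2 y -52 [213 213 213 212 210 203 192 161 121  80  42  23   9   6   4   3   3   3   3   3   4]
x630..670/2 y -30 [213 213 213 212 212 207 200 175 143  96  53  28  11   6   4   3   3   3   3   3   3]
y-100..20/2 x 622 [200 199 198 197 195 194 190 179 142  89  45  20  18  40  81 130 174 199 209 212 212 213 213 213 213 213 213 213 213 213 214 213 214 213 213 213 213 213 213 212 211 212 212 207 196 176 128  80  40  17  17  40  78 122
 156 169 174 175 175 174 174]
x630..670/2 y -52 [ 6  6  5  7 10 19 32 42 52 43 30 18  9  6  4  3  3  3  3  3  4]
x630..670/2 y -30 [ 6  5  5  6  8 17 28 38 46 37 28 17  9  6  4  3  3  3  3  3  4]
y-100..20/2 x 622 [202 201 201 197 198 197 192 181 145  91  46  19  13  21  32  39  37  28  18  11   8   7   7   7   7   7   7   7   7   7   7   7   7   7   7   7   7   7   7   7   7   6   6   7  10  14  17  16  13  11  16  40  79 123
 159 171 176 178 177 177 175]
```

View pics/s8.png

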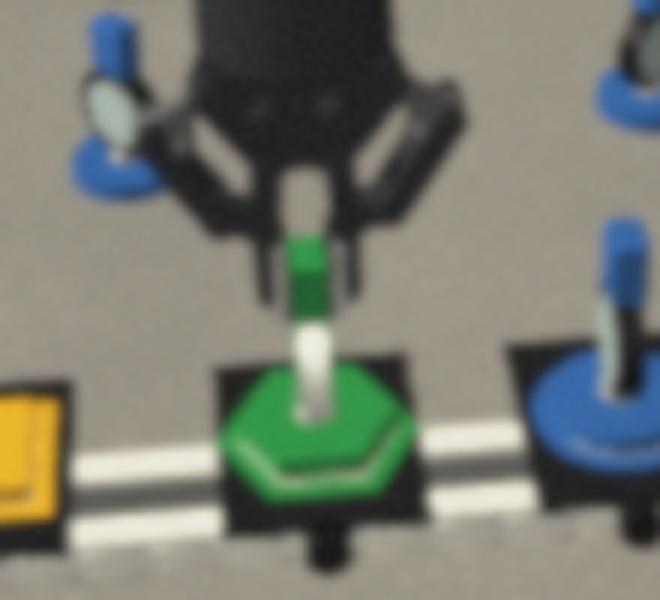

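```bash

python3 -m inch '[{"x":0.0005,"y":-0.0005,"z":0.0005,"ax":0,"ay":0.1,"az":0},{"x":0,"y":0,"z":0.001,"ax":0,"ay":0,"az":0},{"x":0,"y":0,"z":0.001,"ax":0,"ay":0,"az":0},{"x":0,"y":0,"z":0.0002,"ax":0,"ay":0,"az":0},{"x":0,"y":0,"z":0,"ax":0,"ay":0,"az":0},{"x":0,"y":0,"z":0,"ax":0,"ay":0,"az":0},{"x":0,"y":0,"z":0,"ax":0,"ay":0,"az":0},{"x":0,"y":0,"z":0,"ax":0,"ay":0,"az":0},{"x":0,"y":0,"z":0,"ax":0,"ay":0,"az":0},{"x":0,"y":0,"z":0,"ax":0,"ay":0,"az":0}]'; python3 plan.py 615 -41 139.7 178.5 1
python3 hexo.py|tail -3
```

```text
t: 49.0
eef_pos: [615.0, -41.1, 139.7]
tcp_rot: [0.0, 0.013, 1.0, -0.0]
contact_force: [-0.7, 0.4, 0.2]
grip_width: 15.6
t 49.0 [615.  -41.1 139.7] psi 178.5 zax [ 0. -0. -1.] F [-0.7  0.4  0.2] w 15.6 j [ 0.11  0.91 -0.2   1.44  0.22  0.81  1.38]
{"x": 0.0, "y": 0.0001, "z": 0.0, "ax": 0.0, "ay": 0.0, "az": 0.0}
x630..670/2 y -30 [ 7  6  6  6  8 14 23 31 37 30 23 15  9  6  4  3  3  3  3  3  4]
y-100..20/2 x 622 [202 201 201 199 197 196 192 180 144  90  45  18  10  11  13  14  12  10   8   8   7   7   7   7   7   7   7   7   7   8   8   8   8   8   7   7   7   7   7   7   7   7   9  14  20  29  32  28  21  14  17  40  80 124
 159 171 176 178 177 177 176]
```

View pics/s8.png

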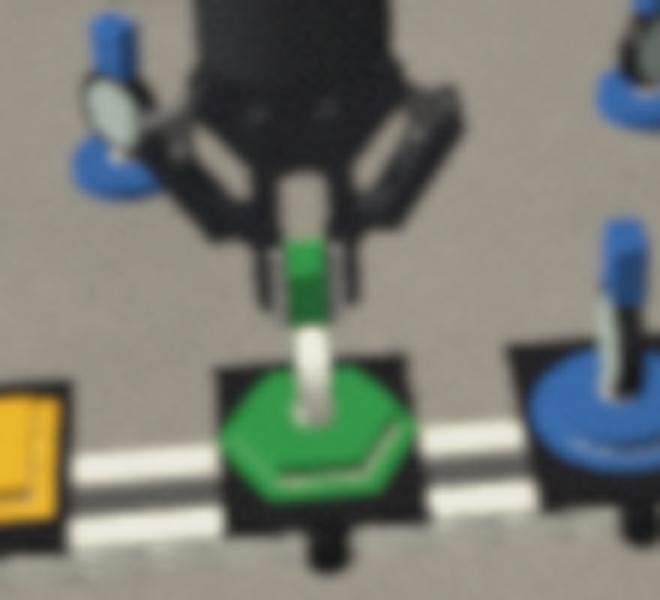

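```bash

python3 -m inch '[{"x":0,"y":0,"z":-0.0012,"ax":0,"ay":0,"az":0},{"x":0,"y":0,"z":0,"ax":0,"ay":0,"az":0},{"x":-0.0011,"y":0.0004,"z":0,"ax":0,"ay":0,"az":0},{"x":0,"y":0,"z":0,"ax":0,"ay":0,"az":0},{"x":0,"y":0,"z":0.001,"ax":0,"ay":0,"az":0},{"x":0,"y":0,"z":0.0004,"ax":0,"ay":0,"az":0},{"x":0,"y":0,"z":0,"ax":0,"ay":0,"az":0},{"x":0,"y":0,"z":0,"ax":0,"ay":0,"az":0},{"x":0,"y":0,"z":0,"ax":0,"ay":0,"az":0},{"x":0,"y":0,"z":0,"ax":0,"ay":0,"az":0}]'; python3 plan.py 615 -41 139.7 178.5 1
python3 hexo.py|tail -3
```

```text
t: 50.3
eef_pos: [616.2, -40.6, 139.7]
tcp_rot: [0.0, 0.013, 1.0, -0.0]
contact_force: [-0.8, -0.6, -0.5]
grip_width: 15.4
t 50.3 [616.2 -40.6 139.7] psi 178.5 zax [ 0. -0. -1.] F [-0.8 -0.6 -0.5] w 15.4 j [ 0.11  0.91 -0.2   1.44  0.22  0.81  1.38]
{"x": 0.0012, "y": -0.0005, "z": 0.0, "ax": 0.0, "ay": 0.0, "az": 0.0}
x630..670/2 y -30 [ 7  7  6  6  5  6  8 10 12 12 11  9  7  5  4  3  3  3  3  3  4]
y-100..20/2 x 622 [202 201 201 199 198 196 192 180 144  91  46  18   9   7   7   7   7   7   7   7   7   7   7   7   7   7   7   7   8   8   9   9   8   8   8   7   7   7   7   7   7   6   6   6   5   6   7   8   8  10  16  40  79 124
 160 172 177 178 177 177 176]
```

View pics/s8.png

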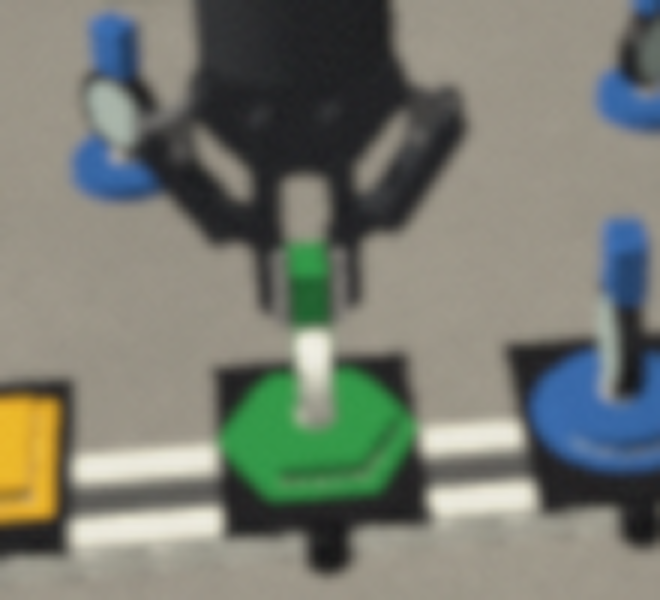

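Polariser is centred within about 0.5 mm. Release, rise, and check everything.

```bash

python3 -m inch '[{"x":0,"y":0,"z":0,"ax":0,"ay":0,"az":0},{"x":0,"y":0,"z":0,"ax":0,"ay":0,"az":0},{"x":0,"y":0,"z":0,"ax":0,"ay":0,"az":0},{"x":0,"y":0,"z":0,"ax":0,"ay":0,"az":0},{"x":0,"y":0,"z":0,"ax":0,"ay":0,"az":0},{"x":0,"y":0,"z":-0.01,"ax":0,"ay":0,"az":0},{"x":0,"y":0,"z":-0.025,"ax":0,"ay":0,"az":0},{"x":0,"y":0,"z":-0.035,"ax":0,"ay":0,"az":0},{"x":0.0,"y":0,"z":-0.03,"ax":0,"ay":0,"az":0},{"x":0,"y":0,"z":0,"ax":0,"ay":0,"az":0}]' 0.6
python3 -m inch '[{"x":0.025,"y":0,"z":0,"ax":0,"ay":0,"az":0},{"x":0.03,"y":0,"z":0,"ax":0,"ay":0,"az":0},{"x":0.03,"y":0,"z":0,"ax":0,"ay":0,"az":0},{"x":0.03,"y":0,"z":0,"ax":0,"ay":0,"az":0},{"x":0.03,"y":0,"z":0,"ax":0,"ay":0,"az":0},{"x":0.02,"y":0,"z":0,"ax":0,"ay":0,"az":0},{"x":0.01,"y":0,"z":0,"ax":0,"ay":0,"az":0},{"x":0,"y":0,"z":0,"ax":0,"ay":0,"az":0},{"x":0,"y":0,"z":0,"ax":0,"ay":0,"az":0},{"x":0,"y":0,"z":0,"ax":0,"ay":0,"az":0}]'
python3 - <<'E'
from prof import *
d=cam("scene"); overlay(d,[],"pics/f1.png",(190,170,450,280),3)
overlay(d,[],"pics/f3.png",(300,190,450,270),5)
d=cam("top"); overlay(d,[],"pics/f2.png",(180,110,460,200),2.8) if 0 else cv2.imwrite("pics/f2.png",cv2.resize(np.ascontiguousarray(d["img"][110:310,160:520,::-1]),None,fx=2.2,fy=2.2,interpolation=cv2.INTER_CUBIC))
E
```

```text
t: 51.6
eef_pos: [616.3, -40.5, 245.6]
tcp_rot: [0.001, 0.013, 1.0, -0.0]
contact_force: [-0.1, 0.1, -0.7]
grip_width: 51.2
t: 52.85
eef_pos: [435.7, -35.5, 244.0]
tcp_rot: [0.0, 0.013, 1.0, 0.0]
contact_force: [0.5, -0.1, 1.0]
grip_width: 51.4
```

View pics/f1.png

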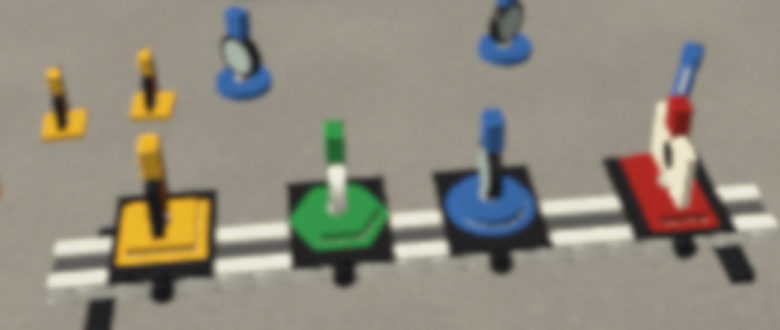

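View pics/f2.png

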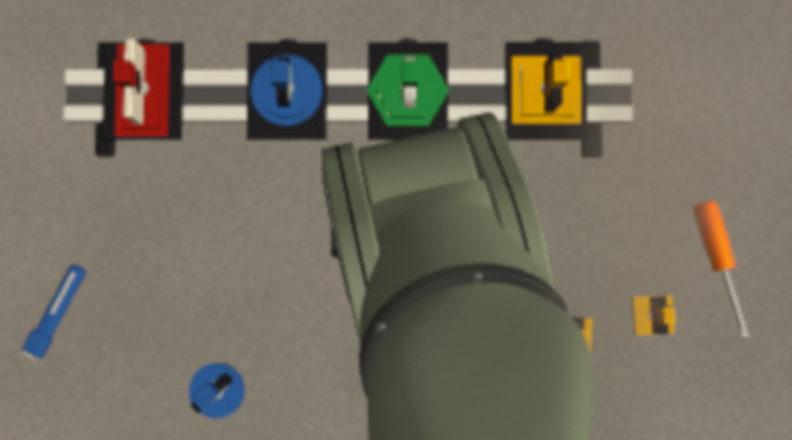

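View pics/f3.png

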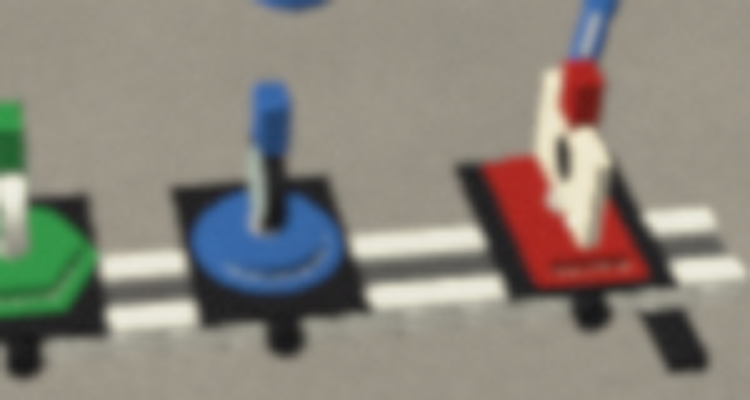

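```bash
python3 -c "
from station import workorder; print(workorder.hand_in())"
```

```text
the job is handed in; nothing more can be done
None
```

All four optical elements are standing upright on their matching carriages and released. The job was handed in at about 53 s of the 106 s allowed. I placed them in the order you listed: lens, amber filter, aperture plate, polariser. The lens is the blue unit that stood farthest from the base, and the filter is the largest yellow one.

- **Centring:** the slivers of white centre still showing in the scene camera put the filter, plate and polariser within about 0.5 mm of their outlines. I nudged these three before letting go. The lens was released without a correction and sits about 1 mm off, towards the robot.
- **Squareness:** each was let go with the jaws within about 0.1° of the measured rail direction. The grip width was the same 15–16 mm on all four tabs, so they were held flat. I did not measure the angle of the faces separately afterwards.
- **Other objects:** I did not touch the penlight, the screwdriver or the look-alikes, and I saw no force readings above a few newtons. In the last pictures the penlight, the screwdriver and the blue and yellow look-alikes are still in place.
- **Disagreements:** the scene camera's calibration was off by about 1–2 pixels, so I judged centring from foot and outline within the same picture. My first readings also overstated the slivers, and I redid them corrected for image brightness before the final nudges of the plate and polariser.

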